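Pack the soldering kit in its acrylic box: bottom layer, clip-in divider, top layer

ROBOT

A 7-joint arm with a two-finger parallel gripper is mounted at the origin on the work surface. World frame = base frame: x ahead of the robot, y to its left, z up, the work surface at z = 0. Lengths are in mm, angles in rad, forces in N, time in s.
With the tool pointing down it reaches from about 425 to 1025 mm from the base axis. Payload 9.4 kg.
Tool frame: the origin (TCP) lies midway between the tips of the shut fingers; the grasp point (between the pads) lies 19 mm behind it; z points along the fingers, y is the direction in which the jaws open and shut (so a half turn about z gives the same grasp; the last joint's range is limited). The gripper opens to 93 mm and grips with 3 to 60 N. Pads are 15 mm wide; open, the fingers measure 128 mm over their backs; the gripper's body (75 mm by 188 mm) begins 65 mm behind the grasp point.
Start: joints at [1.211, 0.599, -0.003, 1.599, 0.002, 0.943, -0.08], TCP at [202.298, -696.204, 218.618] pointing down, gripper open.
Joint ranges: [-2.57, 2.57], [-0.35, 1.97], [-1.29, 1.29], [0.11, 2.56], [-1.05, 4.19], [0.11, 1.86], [-2.63, 2.63]. Speed limits (rad/s): [2.22, 2.22, 3.01, 3.01, 3.14, 3.14, 3.14].

INTERFACE

Orientations are given as a rotation vector (axis times angle).
In Python, from rig import arm, vision gives the robot as it stands.
- The arm moves only by the tool arm_command, never from a script. Its argument "rows" is a list of rows, each a list of 3 entries, a list of its own where there are three numbers: the opening, from 0 (shut) to 1 (fully open), then the shift along the world's x, y, z in mm, then the turn about the world's z in degrees. In form: [[gripper, [dx, dy, dz], twist], ...]. A call has 1 to 10 rows; each row shifts and turns the commanded pose from where the row before left it; what a row does not reach is not made up. A row lasts 1/8 s, in which the tool goes at most 62.5 mm and 10.7 degrees, less where a joint would pass 70% of its speed; a pose out of reach is approached as far as the arm can. A call with a gripper value outside its range is refused whole. The fingers move at their own pace and stop on an object; the grip force is fixed at half the most. Time passes only in rows, so rows that do not move let the fingers close. It gives the time, the measured TCP pose, the force and the opening at its end, in the units of the state.
- arm.get_state(): the state, without advancing time (a new reading comes with each control period).
- vision.grab_frame(name): name is "side" or "top" or "wrist"; returns the picture (384x512x3 uint8, blue, green, red); there is no depth.
- vision.calibration(name): a dict with "fx", "fy", "cx", "cy" (pixels), "R" (3x3) and "t" (3): a world point X has camera coordinates R X + t. Camera axes: x right, y down, z forward; pixel columns grow to the right and rows downward; lengths in mm; the calibration is good to about 2 mm. A picture is of the moment at which its call begins: read the wrist's pose just before it. calibration takes no time and is no camera call; for the wrist camera it gives the pose at the moment of the call.
- arm.job_done(): hands the job in, once; it reports no verdict.
The state is a dict: "time_s": time; "joint_pos": joint angles; "qd": joint speeds; "joint_efforts": joint torques, N m; "position": TCP position; "tcp_rot": TCP orientation; "wrist_force": force on the tool from outside, world axes, zero at the start; "torque": the same for the moment, N m; "grip_width": finger opening in mm.
Only numpy, scipy, OpenCV 4.12 (cv2) and the standard library are available. Lean on these libraries where they do the work, as an engineer would, in place of code of your own. Each camera call takes 0.05 s, during which the arm holds its last target.

TASK

Pack the soldering kit away in the deep clear acrylic box: lay the desoldering pump and the round flux tin flat on the box's floor, then fit the clear divider plate over them - slip the edge nearer its grip fin under the two lips on the box's near wall and press the opposite edge down, without forcing it, until the spring catch has snapped over it. Last, lay the magnifier flat on top of the fitted divider without letting it drop, and leave the other things on the mat where they are.

Things in the scene. Friction and masses are not known exactly. Their poses are not given: they have to be found in the camera images.
- box: Open clear acrylic box, fixed on the mat: outside 160 (x) x 196 (y) x 64 mm high, walls and floor 5 mm, inside 150 x 186 mm. Origin at the centre of its underside, z up; floor inside at z = 5 mm. Its -x wall (54 mm high, with two lips) is nearer the robot; its +x wall has the spring catch. A rest in each corner (20 mm in x, 14 in y, top at z = 37 mm) carries the divider; 32 mm is free below it.
- box_lips (a point): Point midway between the two lips on the inside of the -x wall: box x = -75, y = 0, z = 46 mm (level of their undersides). The lips are fixed, 36 mm wide, centred at y = -55 and +55, reach 7 mm into the box, top at z = 50 mm. 4 mm of play over the fitted plate lets it in below them tilted up to about 25 degrees; lowered level, the plate lands on the lips.
- box_hook (a point): Tip of the spring catch's hook as built, box x = 67, y = 0, z = 46 mm: 8 mm inside the +x wall. Upper face: a lead-in slope 30 degrees from vertical, from the wall at z = 60 mm down to this tip; underside flat at z = 44 mm, 2 mm above the fitted plate.
- catch (a joint): The catch, a 50 mm wide springy tab in the middle of the +x wall, bending outwards about its foot (box x = 77.5, z = 10 mm). In rad: 0 = upright, grows outwards. The plate's edge pressed down on the slope bends it 0.1 to 0.25 rad; this takes about 5 to 9 N near that edge. Then it springs back over the plate to below 0.05.
- divider: Clear acrylic plate, 147 (x) x 178 (y) x 5 mm, 0.17 kg, lying flat. Origin at the centre of its underside, z up. Grip fin on top: upright satin bar 10 mm thick (x), 70 mm long (y), centred at x = -36, y = 0, from z = 5 to 35 mm. Its -x edge (nearer the fin) goes under the lips, its +x edge under the catch: fitted, its x is the box's x. Clearance to the walls 1.5 mm in x, 4 mm in y each side.
- divider_nose (a point): Middle of the lower rim of the divider's -x edge (the one for the lips): divider x = -73.5, y = 0, z = 0 mm.
- divider_tail (a point): Middle of the lower rim of the divider's +x edge (the one for the catch): divider x = +73.5, y = 0, z = 0 mm.
- pump: Grey desoldering pump lying on the mat, 156 mm long along its x (white nozzle at +x, black thumb knob at -x). Origin below its middle at the level it lies on. Round barrel 21 mm thick from x = -37 to +34 mm, its axis 12 mm up; square guards 24 x 24 mm at both ends of the barrel keep it from rolling; a small release button makes it 28 mm high at x = 36 mm. About 0.07 kg.
- pump_mid (a point): Middle of the pump's barrel axis, 12 mm above the pump's underside.
- tin: Round aluminium flux tin, 60 mm diameter, 24 mm high, closed, standing flat. Origin at the centre of its underside. About 0.09 kg.
- magnifier: Round glass magnifier lying flat, 138 mm long along its x. Origin at the middle of its length on its underside. Lens in a steel frame 62 mm in diameter, 12 mm thick, centred at x = +38 mm; black round handle 14 mm thick, axis 7 mm up, from x = +5 to x = -69 mm. Centre of mass about x = +15 mm; about 0.11 kg.
- probe: Bystander: steel probe, 150 mm long along x, 9 mm thick, beside the box; origin under its middle.
- spool: Bystander: solder spool standing on end, 52 mm diameter, 36 mm high; origin at the centre of its underside.
- small_tray: Bystander: small clear acrylic tray of the stacking set, 90 x 120 x 30 mm, empty, three pockets; origin at the centre of its underside.
- cutters: Bystander: side cutters lying flat, 105 mm long along x, 55 mm wide, 14 mm high; origin under the pivot.
- tip_cleaner: Bystander: black pot with brass wool, 68 mm diameter, 38 mm high; origin at the centre of its underside.
Not all that is in view belongs to the job. What is shaped like the divider but black is not meant.

How it is judged (in metres and radians):
On the way, in this order (a step that is already met when the one before it is completed fails the run):
1. pump and tin lie flat on the box's floor, let go (z of pump_mid in the frame of box between 0.012 and 0.022 m and x of pump_mid in the frame of box between -0.065 and 0.065 m and y of pump_mid in the frame of box between -0.03 and 0.03 m and angle between pump's own x axis and vertical between 1.47 and 1.67 rad and z of tin in the frame of box between 0.002 and 0.01 m and x of tin in the frame of box between -0.048 and 0.048 m and y of tin in the frame of box between -0.068 and 0.068 m and angle between tin's own z axis and vertical below 0.12 rad and contact force between the fingers and pump below 0.05 N and contact force between the fingers and tin below 0.05 N), for 0.2 s.
2. the divider lies on its rests, one edge under the lips, the other under the sprung-back catch, pump and tin below it (z of divider_nose in the frame of box between 0.034 and 0.0405 m and z of divider_tail in the frame of box between 0.034 and 0.0395 m and x of divider in the frame of box between -0.005 and 0.005 m and value of joint catch below 0.06 rad and angle between the x axis of divider and the x axis of box, either way round below 0.09 rad and z of pump_mid in the frame of box between 0.012 and 0.022 m and x of pump_mid in the frame of box between -0.065 and 0.065 m and y of pump_mid in the frame of box between -0.03 and 0.03 m and angle between pump's own x axis and vertical between 1.47 and 1.67 rad and z of tin in the frame of box between 0.002 and 0.01 m and x of tin in the frame of box between -0.048 and 0.048 m and y of tin in the frame of box between -0.068 and 0.068 m and angle between tin's own z axis and vertical below 0.12 rad), for 0.2 s.
3. the magnifier lies flat on the divider, let go (z of magnifier in the frame of divider between 0.002 and 0.009 m and x of magnifier in the frame of divider between -0.07 and 0.07 m and y of magnifier in the frame of divider between -0.08 and 0.08 m and angle between the z axis of magnifier and the z axis of divider, either way round below 0.1 rad and z of divider_nose in the frame of box between 0.034 and 0.0405 m and z of divider_tail in the frame of box between 0.034 and 0.0395 m and x of divider in the frame of box between -0.005 and 0.005 m and value of joint catch below 0.06 rad and angle between the x axis of divider and the x axis of box, either way round below 0.09 rad and contact force between the fingers and magnifier below 0.05 N), for 0.2 s.
At the end, for the whole second after the job is handed in: Pump and tin lie flat on the box floor (within 5 mm); the divider lies on its four rests (edges within 2.5 mm) under the lips and the sprung-back catch (below 0.06 rad); the magnifier lies flat on the divider between the walls; all let go and at rest (all of step 1 and all of step 3 and contact force between the fingers and divider below 0.05 N and linear speed of each of pump, tin, divider, magnifier below 0.02 m/s); the robot touches nothing.
It fails at once if a bystander (probe, spool, small tray, cutters or tip cleaner) is pushed more than 30 mm from its place (distance of any of probe, spool, small_tray, cutters, tip_cleaner from where it was at the start of the episode above 0.03 m).
It fails at once if the magnifier is let fall (faster than 0.5 m/s while not held, a drop of about 13 mm) (linear speed of magnifier above 0.5 m/s and contact force between the fingers and magnifier below 0.05 N).
It fails at once if the divider is forced into the box with more than 80 N (contact force between divider and box above 80 N).
It also fails if it takes over 72 s, if anything falls off the work surface, if the arm or the gripper's body presses on something with over 40 N, if the wrist force passes 120 N, or if a joint passes its speed limit or range.

## Working session

There is one attempt and no reset: what is moved stays moved. The work goes in short steps, Python scripts to look and compute and a tool call to move; the robot and the scene stay as the last step left them, time stands still between calls to the robot, and variables do not carry over. Pictures are saved under pics/ and viewed, and the job is handed in when it is done.

Besides the shell and the picture viewer there is one more tool, called after "Call:" as name([rows], argument=value, ...), one row to a line, values as JSON. arm_command: Moves the arm, as the interface text tells. Its arguments: {"type":"object","properties":{"rows":{"type":"array"}},"required":["rows"]}

```bash
mkdir -p pics; ls
python3 - <<'E'
from rig import arm, vision
import cv2
s=arm.get_state(); print(s)
for n in ("side","top","wrist"):
    c=vision.calibration(n); f=vision.grab_frame(n); cv2.imwrite(f"pics/{n}0.png",f); print(n,c)
E
```

```text
pics
{'time_s': 0.0, 'joint_pos': array([ 1.21128678,  0.60012879, -0.00253146,  1.60014415,  0.0018317 ,
        0.94289063, -0.07980143]), 'qd': array([ 0.00079291, -0.00078661,  0.0002692 ,  0.0013177 ,  0.00058291,
       -0.00303084, -0.00083993]), 'joint_efforts': array([-2.26588927e-04, -7.65059137e+01,  1.49666537e+00, -2.52345711e+01,
       -5.25329495e-02,  1.70987577e-02,  1.49476427e-04]), 'position': array([ 202.14243422, -695.7326802 ,  217.75240327]), 'tcp_rot': array([-3.10871764e+00, -4.42645714e-01,  6.18568749e-04]), 'wrist_force': array([1.40814246, 0.10973014, 0.90930156]), 'torque': array([-0.04946451,  0.00041763,  0.01764261]), 'grip_width': 92.29320050197684}
side {'fx': 402.00020287691154, 'fy': 402.00020287691154, 'cx': 253.45890816385204, 'cy': 184.56160273843403, 'R': array([[-0.95453897, -0.29807417,  0.00267387],
       [-0.20531935,  0.65094933, -0.73082757],
       [ 0.21610027, -0.69815239, -0.68255689]]), 't': array([ 432.75295159,  175.11007951, 1020.27987568])}
top {'fx': 475.17941552895087, 'fy': 475.17941552895087, 'cx': 259.7372850335973, 'cy': 192.26675376232743, 'R': array([[ 0.01519398, -0.99982923,  0.01051911],
       [-0.98640902, -0.01670975, -0.16345651],
       [ 0.16360436, -0.00789259, -0.98649446]]), 't': array([ -54.79915393,  440.30481181, 1297.63139458])}
wrist {'fx': 322.9397260948409, 'fy': 322.9397260948409, 'cx': 259.13064918289825, 'cy': 189.7434552611725, 'R': array([[ 2.80033260e-01, -9.59989958e-01, -8.08512638e-04],
       [-9.15851700e-01, -2.67410190e-01,  2.99512026e-01],
       [-2.87744742e-01, -8.31328515e-02, -9.54092182e-01]]), 't': array([-725.33540696,  -36.09859326,  392.96959183])}
```

View pics/top0.png

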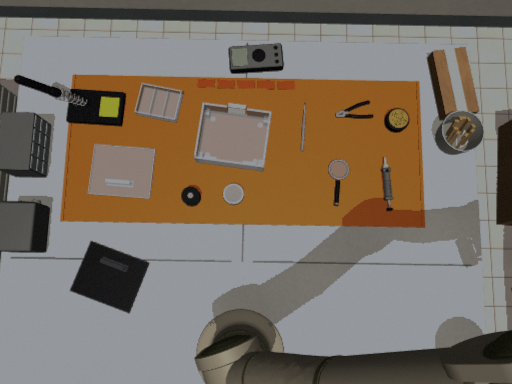

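View pics/side0.png

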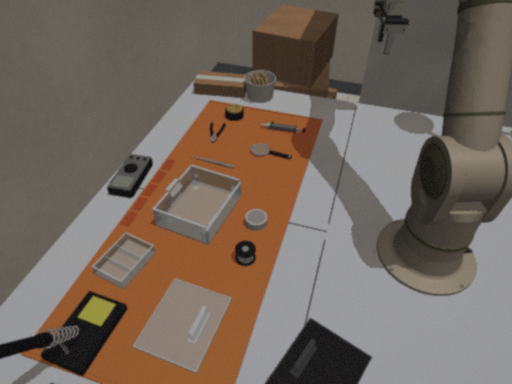

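View pics/wrist0.png

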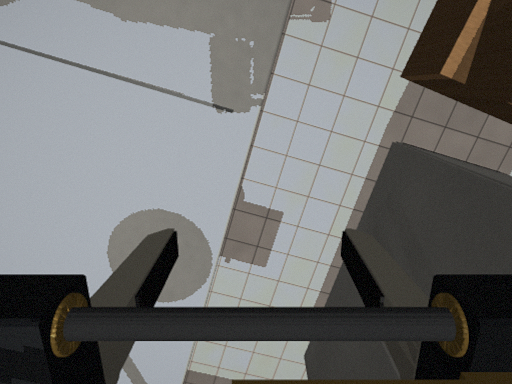

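The clear divider is at about (122,172) in the top view, with its fin at (119,183). The black look-alike at (110,277) is off the mat, so it's a decoy. I'll enlarge the top view to measure.

```bash
cat > h.py <<'E'
import numpy as np, cv2
from rig import arm, vision
def world(cal,uv,z):
    uv=np.atleast_2d(np.array(uv,float))
    d=np.c_[(uv[:,0]-cal['cx'])/cal['fx'],(uv[:,1]-cal['cy'])/cal['fy'],np.ones(len(uv))]
    R=cal['R'];C=-R.T@cal['t'];D=d@R
    return C+D*((z-C[2])/D[:,2])[:,None]
def pix(cal,X):
    X=np.atleast_2d(np.array(X,float));c=X@cal['R'].T+cal['t']
    return np.c_[cal['fx']*c[:,0]/c[:,2]+cal['cx'],cal['fy']*c[:,1]/c[:,2]+cal['cy']]
def crop(src,dst,x0,y0,x1,y1,k):
    im=cv2.imread(src)[y0:y1,x0:x1]
    cv2.imwrite(dst,cv2.resize(im,None,fx=k,fy=k,interpolation=cv2.INTER_CUBIC))
def yaw(rv):
    R=cv2.Rodrigues(np.array(rv,float))[0]; return np.degrees(np.arctan2(R[1,1],R[0,1])),R  # direction of tool y
E
python3 - <<'E'
from h import *
crop('pics/top0.png','pics/t_a.png',60,70,280,230,3.6)
crop('pics/top0.png','pics/t_b.png',270,80,430,220,4.2)
c=vision.calibration('top')
s=arm.get_state();print(yaw(s['tcp_rot']))
# rough
for n,p,z in [('tin',(233,194),24),('pump butt',(389,209),12),('pump nozzle',(384,160),12),('mag lens',(339,170),12),('mag hend',(337,205),7),('fin',(119,183),35),('boxc',(235,137),35)]:
    print(n,world(c,p,z).round(0))
E
```

```text
(np.float64(-73.79473869456312), array([[ 9.60268010e-01,  2.79079099e-01, -4.54059872e-04],
       [ 2.79079435e-01, -9.60267419e-01,  1.07422157e-03],
       [-1.36226114e-04, -1.15825938e-03, -9.99999320e-01]]))
tin [[437.  28.  24.]]
pump butt [[ 403. -417.   12.]]
pump nozzle [[ 546. -407.   12.]]
mag lens [[ 514. -276.   12.]]
mag hend [[ 413. -270.    7.]]
fin [[461. 348.  35.]]
boxc [[601.  26.  35.]]
```

View pics/t_a.png

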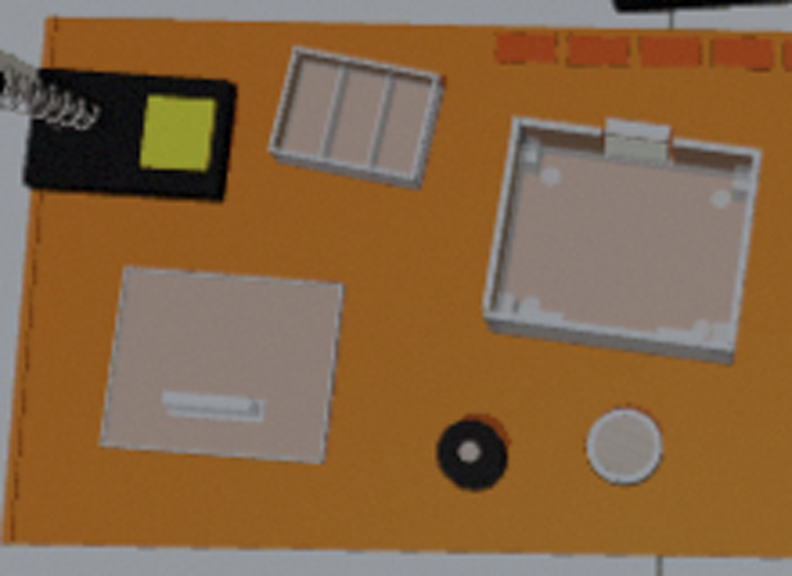

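View pics/t_b.png

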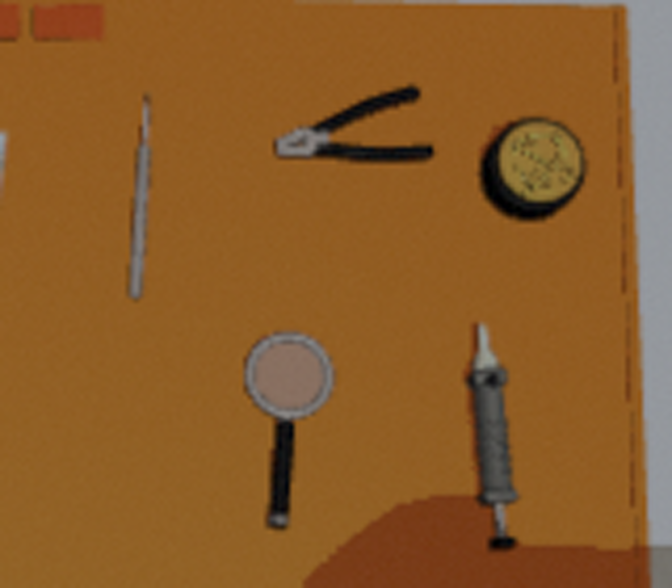

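Run:
```python
from h import *
c=vision.calibration('top')
A=lambda p:(np.array(p,float)+.5)/3.6-.5+np.array([60,70])
B=lambda p:(np.array(p,float)+.5)/4.2-.5+np.array([270,80])
def quad(P): 
    print(P.round(1)[:,:2].tolist(), 'c',P.mean(0).round(1), 'len',[np.linalg.norm(P[i]-P[(i+1)%4]).round(1) for i in range(4)],'ang',[np.degrees(np.arctan2(*(P[(i+1)%4]-P[i])[[1,0]])).round(1) for i in range(4)])
quad(world(c,A([(515,118),(760,149),(733,352),(485,320)]),64))
quad(world(c,A([(515,118),(760,149),(733,352),(485,320)]),54))
quad(world(c,A([(124,266),(343,284),(323,462),(101,444)]),5))
print('fin',world(c,A([(163,394),(262,407)]),35))
print('tin',world(c,A([(625,446)]),24))
print('spool',world(c,A([(472,455)]),36))
print('mag',world(c,B([(289,375),(279,522)]),10))
print('pump',world(c,B([(480,326),(503,543),(488,375),(499,497)]),15))
w=vision.calibration('wrist');s=arm.get_state()
C=-w['R'].T@w['t'];_,R=yaw(s['tcp_rot']);print('cam in tool',R.T@(C-s['position']),'axis',R.T@w['R'][2])
```

```text
[[691.9, 118.1], [670.1, -75.1], [506.6, -56.2], [528.5, 135.5]] c [599.3  30.6  64. ] len [np.float64(194.4), np.float64(164.6), np.float64(192.9), np.float64(164.4)] ang [np.float64(-96.4), np.float64(173.4), np.float64(83.5), np.float64(-6.1)]
[[695.6, 119.3], [673.6, -75.4], [508.8, -56.3], [530.8, 136.9]] c [602.2  31.1  54. ] len [np.float64(195.9), np.float64(165.9), np.float64(194.4), np.float64(165.7)] ang [np.float64(-96.4), np.float64(173.4), np.float64(83.5), np.float64(-6.1)]
[[582.1, 436.8], [570.3, 259.3], [424.5, 267.7], [436.0, 444.5]] c [503.2 352.1   5. ] len [np.float64(178.0), np.float64(146.1), np.float64(177.3), np.float64(146.3)] ang [np.float64(-93.8), np.float64(176.7), np.float64(86.3), np.float64(-3.0)]
fin [[471.60120187 388.47882329  35.        ]
 [462.59906118 310.71133737  35.        ]]
tin [[438.31535942  27.11539725  24.        ]]
spool [[427.26536195 145.31444377  36.        ]]
mag [[ 517.88052079 -274.52053327   10.        ]
 [ 415.51421397 -266.48686511   10.        ]]
pump [[ 553.64158933 -406.01758984   15.        ]
 [ 402.96441803 -417.47269835   15.        ]
 [ 519.17494791 -410.57369414   15.        ]
 [ 434.46446219 -415.67579208   15.        ]]
cam in tool [  84.00359284    0.76160051 -167.29720394] axis [-2.99370275e-01  8.23935781e-04  9.54136657e-01]
```

Call:
arm_command([
  [1,[35,36,0],-1.5],
  [1,[35,36,0],-1.5],
  [1,[35,36,0],-1.5],
  [1,[35,36,-20],-1.5],
  [1,[35,36,-20],-1.5],
  [1,[35,36,-30],-1.5],
  [1,[35,36,-30],-1.5],
  [1,[30,32,0],-1.4],
  [1,[0,0,0],0],
])

```text
time_s: 1.27
position: [480.5, -408.2, 117.8]
tcp_rot: [-3.137, -0.128, -0.001]
wrist_force: [0.0, -0.4, 0.3]
grip_width: 92.9
```

Run:
```python
from h import *
s=arm.get_state();print(s['time_s'],s['position'],yaw(s['tcp_rot'])[0],s['wrist_force'],s['joint_pos'].round(2))
c=vision.calibration('wrist');f=vision.grab_frame('wrist');cv2.imwrite('pics/w1.png',f);np.savez('w1.npz',**c)
cv2.imwrite('pics/w1b.png',cv2.resize(f,None,fx=1.5,fy=1.5))
```

```text
1.275 [ 480.51613128 -408.15783569  117.78937538] -85.33485950789795 [ 0.01249103 -0.43530055  0.31695981] [ 0.58  0.61  0.05  1.91 -0.05  0.63 -0.83]
```

View pics/w1b.png

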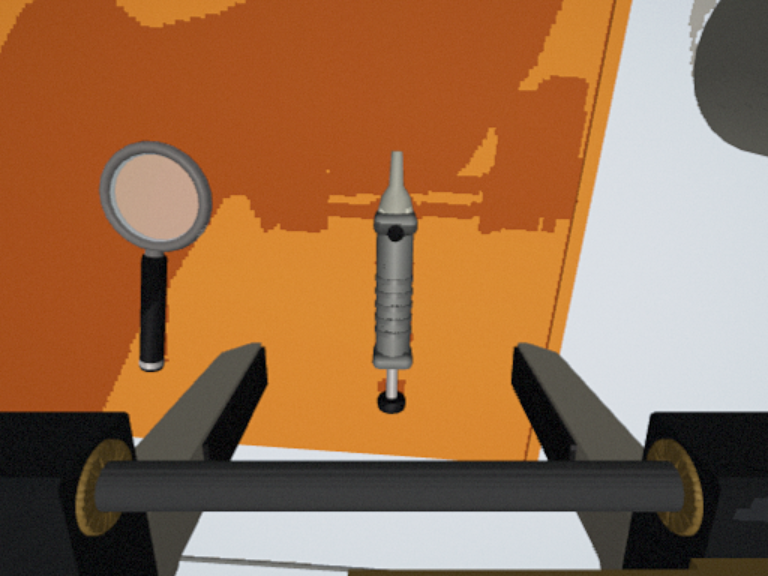

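The wrist view shows the pump upright at about (394,290), scaled 1.5x, with the magnifier at (155,195) for the lens and (152,365) for the handle end.

Run:
```python
from h import *
c=dict(np.load('w1.npz'))
S=lambda p:(np.array(p,float)+.5)/1.5-.5
# pump: nozzle tip, knob centre, barrel mid front, barrel mid rear
P=world(c,S([(397,153),(391,402),(395,245),(393,352)]),12);print(P.round(1))
d=P[2]-P[3];print('ang',np.degrees(np.arctan2(d[1],d[0])));d=P[0]-P[1];print('ang',np.degrees(np.arctan2(d[1],d[0])),np.linalg.norm(d),(P[0]+P[1])/2)
print('guards top', world(c,S([(394,215),(393,366)]),24).round(1), world(c,S([(393,368)]),2))
M=world(c,S([(156,195),(153,260),(152,366)]),8);print(M.round(1))
```

```text
[[ 554.4 -407.2   12. ]
 [ 401.  -416.8   12. ]
 [ 503.4 -410.5   12. ]
 [ 436.  -415.1   12. ]]
ang 3.8861206215948343
ang 3.5754202195110634 153.73872513719166 [ 477.7286211  -412.00576656   12.        ]
guards top [[ 522.5 -408.2   24. ]
 [ 432.5 -415.3   24. ]] [[ 420.00023907 -416.53079045    2.        ]]
[[ 520.1 -273.1    8. ]
 [ 481.7 -269.     8. ]
 [ 411.8 -264.     8. ]]
```

Call:
arm_command([
  [1,[-2,-4,-40],-0.6],
  [1,[0,0,-40],0],
  [1,[0,0,-25],0],
  [1,[0,0,-8],0],
  [0,[0,0,0],0],
  [0,[0,0,0],0],
  [0,[0,0,0],0],
  [0,[0,0,0],0],
  [0,[0,0,0],0],
])

```text
time_s: 2.45
position: [475.4, -416.2, 6.0]
tcp_rot: [3.14, 0.102, 0.0]
wrist_force: [-0.4, -0.3, -0.6]
grip_width: 47.7
```

Call:
arm_command([
  [0,[2,4,-1],0],
  [0,[0,0,-1],0],
  [0,[0,0,0],0],
  [0,[0,0,0],0],
])

```text
time_s: 2.95
position: [477.2, -412.2, 3.5]
tcp_rot: [-3.14, -0.102, 0.0]
wrist_force: [-0.7, 0.2, -0.8]
grip_width: 20.3
```

Call:
arm_command([
  [0,[0,0,40],0],
  [0,[0,0,60],0],
  [0,[11,55,14],10],
  [0,[11,56,0],10],
  [0,[12,56,0],10],
  [0,[12,56,0],10],
  [0,[12,56,0],10],
  [0,[12,56,0],10],
  [0,[12,56,0],10],
  [0,[11,55,0],10],
])

```text
time_s: 4.2
position: [570.5, 35.5, 117.7]
tcp_rot: [2.334, 2.102, 0.0]
wrist_force: [0.3, -0.7, -1.5]
grip_width: 20.2
```

Call:
arm_command([
  [0,[0,0,0],0],
  [0,[0,0,0],0],
])

```text
time_s: 4.45
position: [569.9, 33.1, 117.4]
tcp_rot: [2.341, 2.095, -0.002]
wrist_force: [0.4, 0.0, -0.6]
grip_width: 20.4
```

Run:
```python
from h import *
s=arm.get_state();print(s['time_s'],s['position'],yaw(s['tcp_rot'])[0],s['wrist_force'],s['joint_pos'].round(2),s['grip_width'])
c=vision.calibration('wrist');f=vision.grab_frame('wrist');cv2.imwrite('pics/w2.png',f);np.savez('w2.npz',**c)
cv2.imwrite('pics/w2b.png',cv2.resize(f,None,fx=1.5,fy=1.5))
```

```text
4.45 [569.90616165  33.14562599 117.40046146] -6.354248736260314 [ 0.44126333  0.02973702 -0.62367629] [ 0.04  0.56 -0.28  2.03  0.27  0.58 -0.54] 20.35645386804366
```

View pics/w2b.png

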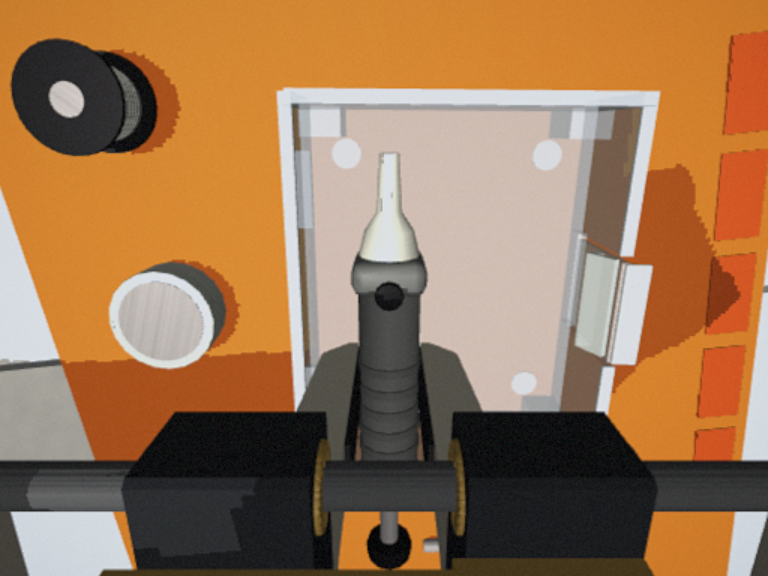

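The box is square to this view: +y wall corners at (278,91) and (659,93), catch at (600,305). The tin is at (162,316).

Run:
```python
from h import *
c=dict(np.load('w2.npz'))
S=lambda p:(np.array(p,float)+.5)/1.5-.5
P=world(c,S([(659,93),(612,400)]),64);print('far wall outer',P.round(1)); d=P[0]-P[1];print(np.degrees(np.arctan2(d[1],d[0])))
P=world(c,S([(278,91),(294,410)]),54);print('near outer',P.round(1)); d=P[0]-P[1];print(np.degrees(np.arctan2(d[1],d[0])))
print('y wall', world(c,S([(285,91),(659,93)]),64).round(1),world(c,S([(278,91),(659,93)]),54).round(1))
print('tin',world(c,S([(162,316)]),24))
def proj(bx,by,yw,pts):
    a=np.radians(yw);R=np.array([[np.cos(a),-np.sin(a)],[np.sin(a),np.cos(a)]])
    pts=np.array(pts,float);return np.c_[pts[:,:2]@R.T+[bx,by],pts[:,2]]
f=cv2.imread('pics/w2.png');f=cv2.resize(f,None,fx=1.5,fy=1.5)
t=cv2.imread('pics/top0.png');ct=vision.calibration('top')
pts=[(80,98,64),(80,-98,64),(-80,98,54),(-80,-98,54),(75,93,5),(-75,93,5),(75,-93,5),(-75,-93,5),(67,25,46),(67,-25,46),(-68,73,50),(-68,37,50)]
for (bx,by,yw,col) in [(600,31,-6.5,(0,255,0)),(600,29,-6.5,(255,0,0))]:
    for p in pix(c,proj(bx,by,yw,pts)): cv2.circle(f,tuple(int(v) for v in p*1.5+.25),3,col,-1)
cv2.imwrite('pics/w2c.png',f)
t=cv2.resize(t[90:180,180:290],None,fx=7,fy=7,interpolation=cv2.INTER_CUBIC)
for (bx,by,yw,col) in [(600,31,-6.5,(0,255,0)),(600,29,-6.5,(255,0,0))]:
    for p in pix(ct,proj(bx,by,yw,pts)): cv2.circle(t,tuple(int(v) for v in (p-[180,90]+.5)*7),3,col,-1)
cv2.imwrite('pics/t2c.png',t)
```

```text
far wall outer [[695.3 119.1  64. ]
 [679.5 -27.7  64. ]]
83.88870068106418
near outer [[532.6 138.6  54. ]
 [512.5 -21.6  54. ]]
82.84137674337366
y wall [[537.6 137.3  64. ]
 [695.3 119.1  64. ]] [[532.6 138.6  54. ]
 [700.5 119.2  54. ]]
tin [[438.54924515  29.89105009  24.        ]]
```

View pics/w2c.png

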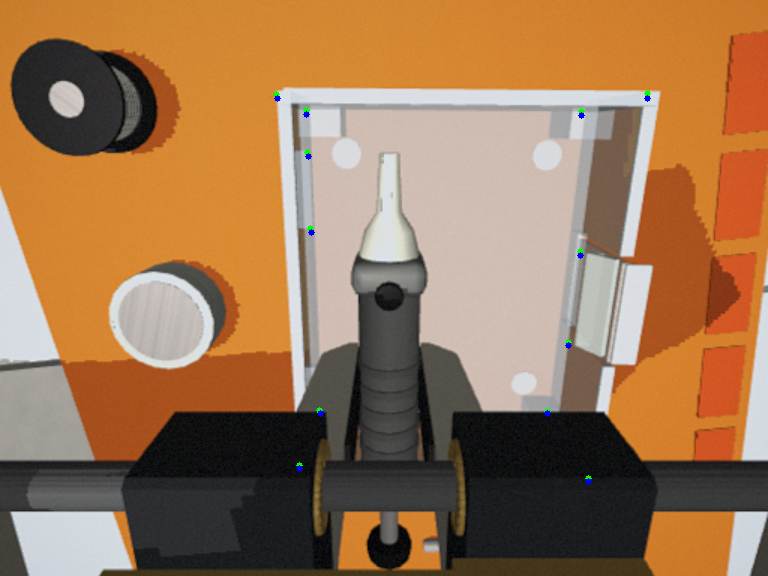

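View pics/t2c.png

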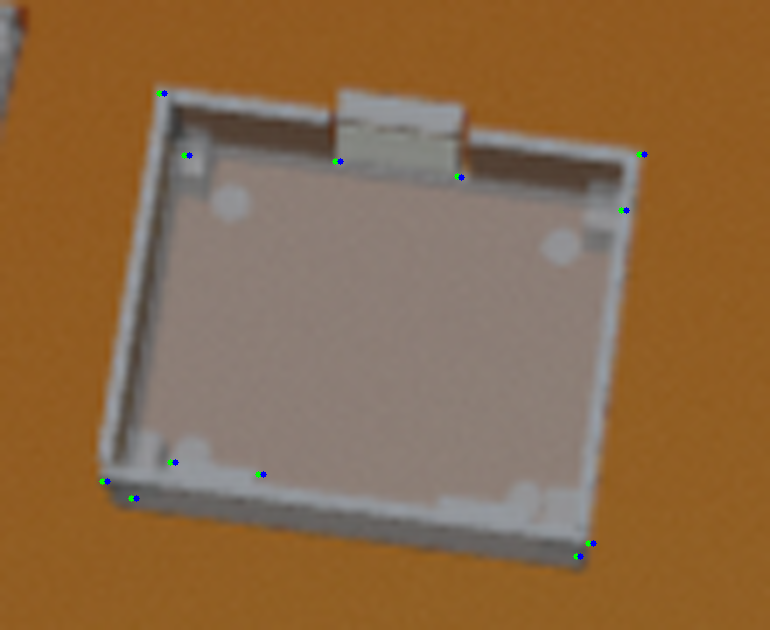

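Call:
arm_command([
  [0,[2,1,-45],0],
  [0,[0,0,-40],0],
  [0,[0,0,-16],0],
  [0,[0,0,-7],0],
  [0,[0,0,0],0],
])

```text
time_s: 5.12
position: [572.6, 34.4, 10.1]
tcp_rot: [2.341, 2.095, 0.0]
wrist_force: [0.1, 0.3, -0.3]
grip_width: 20.3
```

Call:
arm_command([
  [0,[0,0,-1],0],
  [0.4,[0,0,0],0],
  [0.4,[0,0,0],0],
  [0.4,[0,0,0],0],
  [0.4,[0,0,40],0],
  [0.4,[0,0,50],0],
  [0.4,[0,0,40],0],
])

```text
time_s: 6.0
position: [572.4, 34.8, 140.4]
tcp_rot: [2.34, 2.096, 0.001]
wrist_force: [0.0, 0.1, -0.7]
grip_width: 37.5
```

Run:
```python
from h import *
s=arm.get_state();print(s['time_s'],s['position'],yaw(s['tcp_rot'])[0],s['wrist_force'],s['joint_pos'].round(2),s['grip_width'])
c=vision.calibration('wrist');f=vision.grab_frame('wrist');cv2.imwrite('pics/w3.png',f);np.savez('w3.npz',**c)
cv2.imwrite('pics/w3b.png',cv2.resize(f,None,fx=1.5,fy=1.5))
```

```text
6.0 [572.35691907  34.82908281 140.44116811] -6.294900823590031 [ 0.04161097  0.1005717  -0.70774235] [ 0.05  0.54 -0.31  2.01  0.26  0.63 -0.54] 37.53432767190275
```

View pics/w3b.png

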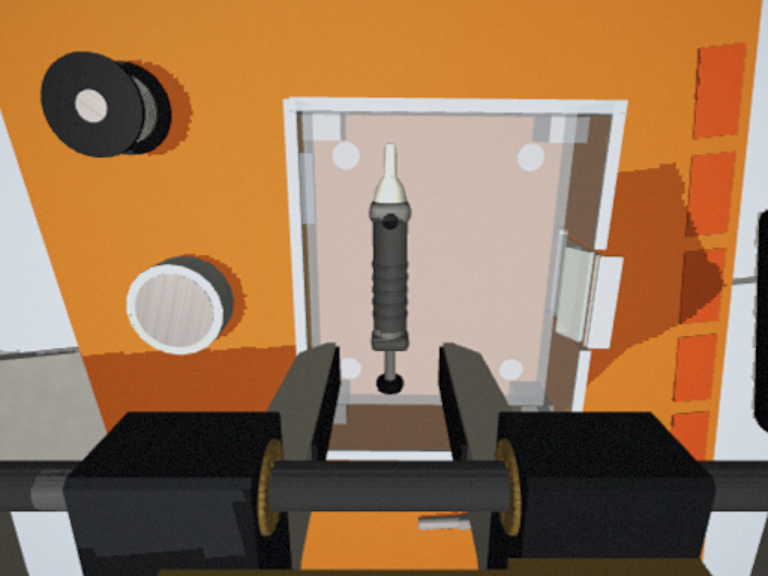

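Run:
```python
from h import *
crop('pics/w3.png','pics/w3d.png',180,55,430,310,2.35)
c=dict(np.load('w3.npz'))
S=lambda p:(np.array(p,float)+.5)/1.5-.5
print('tin',world(c,S([(177,308)]),24))
```

```text
tin [[439.40693582  28.17835563  24.        ]]
```

View pics/w3d.png

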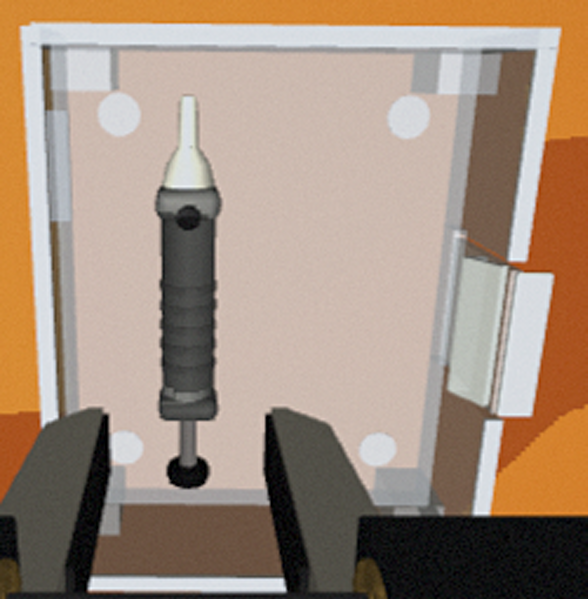

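```bash
cat > fit.py <<'E'
from h import *
from scipy.optimize import least_squares
def B2W(p,pts):
    a=np.radians(p[2]);R=np.array([[np.cos(a),-np.sin(a)],[np.sin(a),np.cos(a)]])
    pts=np.array(pts,float);return np.c_[pts[:,:2]@R.T+p[:2],pts[:,2]]
def fit(c,obj,px,x0,free_z=False,verbose=True):
    px=np.array(px,float)
    def f(p):
        W=B2W(p,obj)
        if free_z: W[:,2]+=p[3]
        return (pix(c,W)-px).ravel()
    r=least_squares(f,list(x0)+([0.] if free_z else []),loss='soft_l1')
    if verbose: print(r.x.round(2),'\n',r.fun.reshape(-1,2).round(1).tolist())
    return r.x
E
python3 - <<'E'
from fit import *
c=dict(np.load('w3.npz'))
S=lambda p:(np.array(p,float)+.5)/2.35-.5+[180,55]
for zc in (54,64):
  obj=[(80,98,64),(75,93,64),(-75,93,zc),(-80,98,zc),(-68,73,50),(-68,37,50)]
  px=S([(560,30),(527,49),(42,48),(22,28),(68,111),(70,220)])
  fit(c,obj,px,[602,31,-6.5]);fit(c,obj,px,[602,31,-6.5],True)
print('-y rim y',world(c,S([(180,577)]),64),'+y rim',world(c,S([(284,48)]),64))
E
```

```text
[601.05  31.24  -6.65] 
 [[-4.8, 0.4], [1.2, -0.3], [-0.6, -0.9], [0.7, 0.4], [-0.3, 0.1], [0.6, 0.1]]
[601.18  31.21  -6.69   1.34] 
 [[-3.7, 0.3], [2.2, -0.3], [-0.7, -1.0], [0.6, 0.2], [-0.4, 0.2], [0.5, 0.3]]
[602.14  30.96  -6.61] 
 [[-3.4, 0.5], [2.6, -0.1], [-1.7, -1.1], [-0.7, -0.2], [1.0, 0.4], [2.0, 0.4]]
[602.01  30.98  -6.57  -1.33] 
 [[-4.5, 0.5], [1.6, -0.1], [-1.6, -1.0], [-0.5, -0.0], [1.1, 0.4], [2.0, 0.1]]
-y rim y [[560.04148288 -60.46780587  64.        ]] +y rim [[612.29175228 123.11284677  64.        ]]
```

Pump lies flat in the box. Next is the tin at (439, 28.5): I'll turn the jaws along y and go over it.

Call:
arm_command([
  [1,[-15,0,0],10],
  [1,[-15,-1,0],10],
  [1,[-15,-1,0],10],
  [1,[-15,-1,0],10],
  [1,[-15,-1,0],10],
  [1,[-15,-1,-10],10],
  [1,[-15,-1,-15],10],
  [1,[-15,0,-15],10],
  [1,[-13,0,-20],9.7],
  [1,[0,0,0],0],
])

```text
time_s: 7.3
position: [437.9, 28.6, 77.8]
tcp_rot: [-0.181, -3.133, 0.001]
wrist_force: [-0.8, 0.3, 0.5]
grip_width: 93.4
```

Run:
```python
from h import *
s=arm.get_state();print(s['time_s'],s['position'],yaw(s['tcp_rot'])[0],s['wrist_force'],s['joint_pos'].round(2),s['grip_width'])
c=vision.calibration('wrist');f=vision.grab_frame('wrist');cv2.imwrite('pics/w4.png',f);np.savez('w4.npz',**c)
cv2.imwrite('pics/w4b.png',cv2.resize(f,None,fx=1.5,fy=1.5))
```

```text
7.3 [437.85880696  28.60039982  77.80979869] 83.39157888589317 [-0.80260102  0.34870269  0.46610207] [ 0.23  0.58 -0.6   2.33  0.81  0.44  0.41] 93.37994027532899
```

View pics/w4b.png

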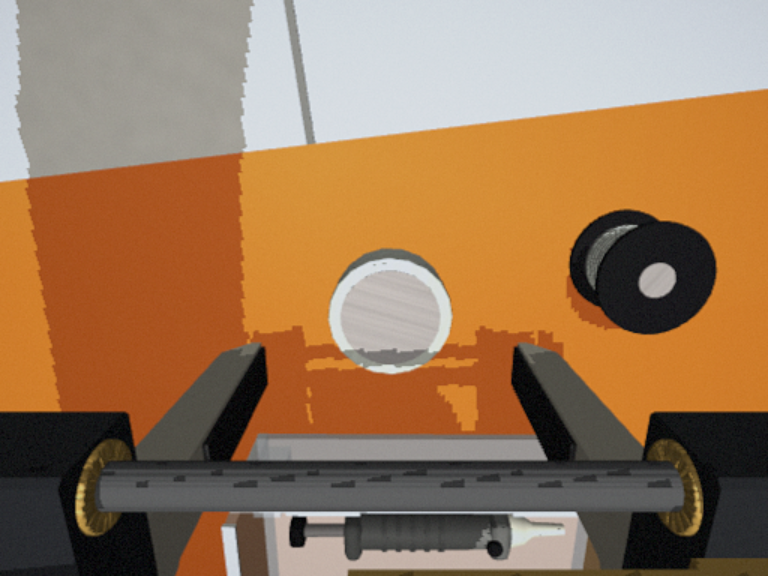

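The tin at (391,315) is centred between the fingers.

Call:
arm_command([
  [1,[1,0,-40],0],
  [1,[0,0,-28],0],
  [1,[0,0,-6],0],
  [0,[0,0,0],0],
  [0,[0,0,0],0],
  [0,[0,0,0],0],
  [0,[0,0,0],0],
  [0,[0,0,0],0],
  [0,[0,0,0],0],
])

```text
time_s: 8.48
position: [440.6, 28.6, 5.1]
tcp_rot: [0.182, 3.135, -0.0]
wrist_force: [-0.2, -0.6, 7.4]
grip_width: 59.2
```

Call:
arm_command([
  [0,[0,0,40],0],
  [0,[0,0,60],0],
  [0,[60,0,0],0],
  [0,[60,-1,0],0],
  [0,[60,0,0],0],
  [0,[8,0,0],0],
  [0,[0,0,-50],0],
  [0,[0,0,-30],0],
  [0,[0,0,-12],0],
  [0,[0,0,0],0],
])

```text
time_s: 9.72
position: [627.7, 27.9, 12.6]
tcp_rot: [-0.18, -3.135, 0.0]
wrist_force: [-0.3, -0.6, -0.5]
grip_width: 59.4
```

Call:
arm_command([
  [0,[0,0,-2],0],
  [0,[0,0,-0.5],0],
  [0.85,[0,0,0],0],
  [0.85,[0,0,0],0],
  [0.85,[0,0,0],0],
  [0.85,[0,0,50],0],
  [0.85,[0,0,60],0],
  [1,[-20,30,20],0],
  [1,[-20,50,0],0],
  [1,[0,0,0],0],
])

```text
time_s: 10.98
position: [586.9, 112.4, 141.4]
tcp_rot: [0.171, 3.136, 0.003]
wrist_force: [0.7, 0.3, -0.5]
grip_width: 93.2
```

Run:
```python
from h import *
s=arm.get_state();print(s['time_s'],s['position'],yaw(s['tcp_rot'])[0],s['wrist_force'],s['grip_width'])
c=vision.calibration('wrist');f=vision.grab_frame('wrist');cv2.imwrite('pics/w5.png',f);np.savez('w5.npz',**c)
cv2.imwrite('pics/w5b.png',cv2.resize(f,None,fx=1.5,fy=1.5))
f=vision.grab_frame('top');cv2.imwrite('pics/t5.png',f)
```

```text
10.975 [586.86282818 112.42095225 141.37580709] 83.77103727300216 [ 0.67976324  0.34837362 -0.516757  ] 93.15063846051196
```

View pics/w5b.png

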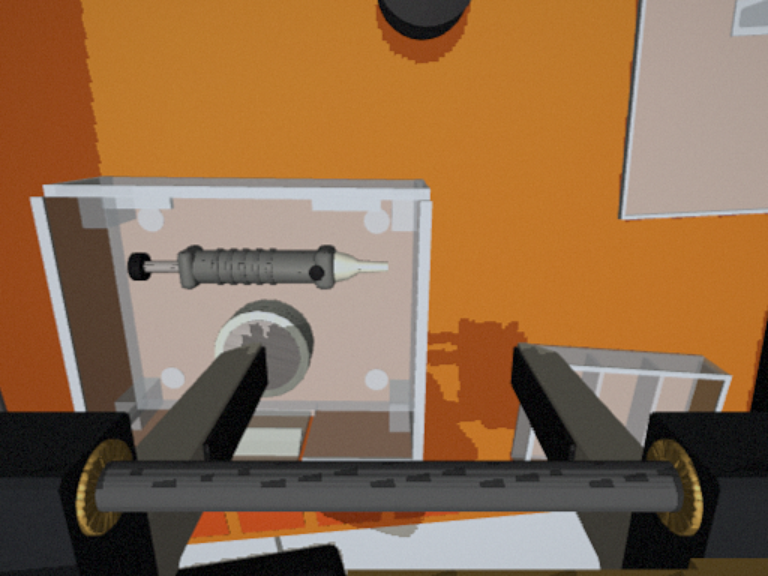

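Run:
```python
from fit import *
crop('pics/w5.png','pics/w5d.png',15,110,300,310,2.8)
c=dict(np.load('w5.npz'))
S=lambda p:(np.array(p,float)+.5)/1.5-.5
obj=[(-80,98,54),(-80,-98,54),(-75,98,64),(-75,-98,64)]
fit(c,obj,S([(430,186),(43,187),(431,201),(32,198)]),[602,31,-6.5]);fit(c,obj,S([(430,186),(43,187),(431,201),(32,198)]),[602,31,-6.5],True)
print('tin',world(c,S([(262,350)]),29),'plate corner',world(c,S([(622,217)]),3))
```

```text
[601.46  30.75  -6.38] 
 [[-2.7, 0.9], [2.7, -0.7], [-2.6, -1.0], [2.5, 0.2]]
[601.16  32.43  -6.33   5.  ] 
 [[-0.1, 0.8], [0.2, -0.5], [0.1, -0.8], [-0.2, 0.5]]
tin [[625.49701521  27.1297874   29.        ]] plate corner [[570.55154276 262.35947426   3.        ]]
```

View pics/w5d.png

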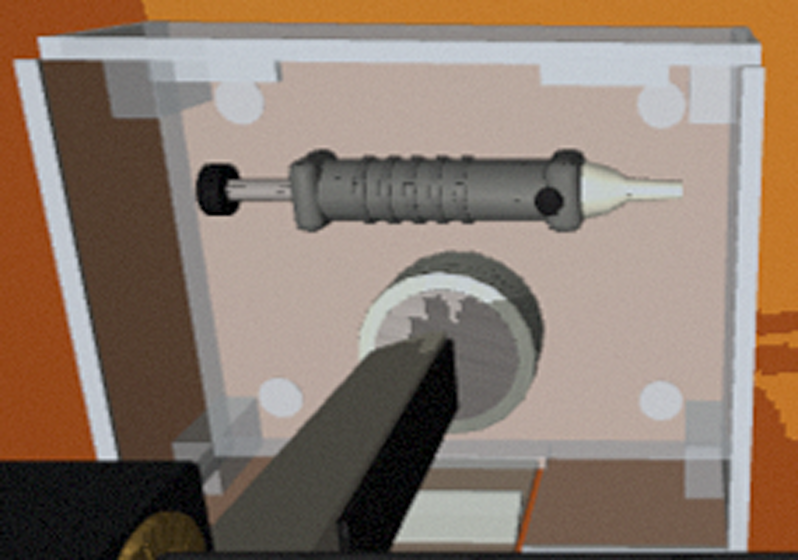

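Call:
arm_command([
  [1,[-24,48,0],0.6],
  [1,[-24,48,0],0.6],
  [1,[-24,48,-10],0.6],
  [1,[-24,48,-20],0.6],
  [1,[-24,48,-10],0.6],
  [1,[0,0,0],0],
  [1,[0,0,0],0],
])

```text
time_s: 11.95
position: [469.2, 346.4, 99.6]
tcp_rot: [-0.1, -3.14, 0.002]
wrist_force: [-0.4, -0.8, 0.7]
grip_width: 93.0
```

Run:
```python
from h import *
s=arm.get_state();print(s['time_s'],s['position'],yaw(s['tcp_rot'])[0],s['wrist_force'],s['joint_pos'].round(2))
c=vision.calibration('wrist');f=vision.grab_frame('wrist');cv2.imwrite('pics/w6.png',f);np.savez('w6.npz',**c)
cv2.imwrite('pics/w6b.png',cv2.resize(f,None,fx=1.5,fy=1.5))
```

```text
11.95 [469.16167634 346.43213879  99.61844854] 86.33657248985898 [-0.36590995 -0.76805786  0.65346323] [-0.28  0.68 -0.68  2.    0.66  0.7   0.12]
```

View pics/w6b.png

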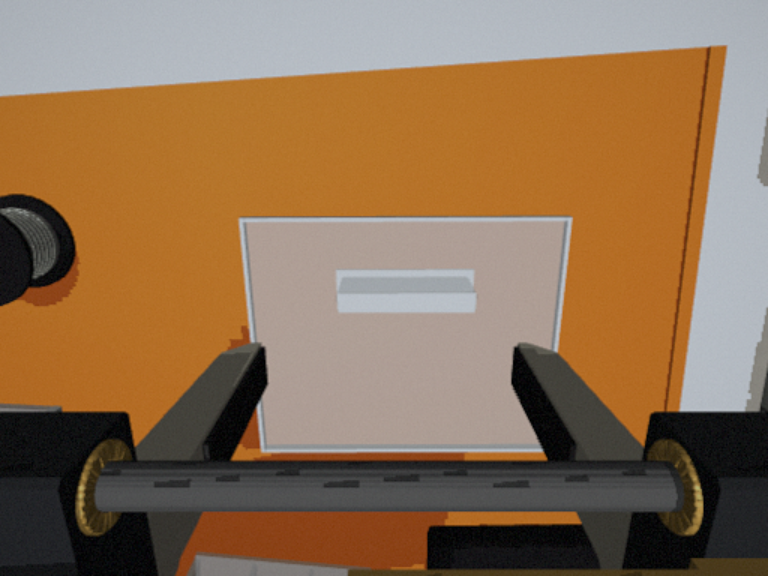

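The clear plate has corners at (239,218), (572,217) and (263,451). Its satin fin, top face centred at (406,302), is on the robot side, so this is the divider that is meant.

Run:
```python
from fit import *
crop('pics/w6.png','pics/w6d.png',150,135,400,310,3)
c=dict(np.load('w6.npz'))
S=lambda p:(np.array(p,float)+.5)/1.5-.5
obj=[(-73.5,-89,5),(-73.5,89,5),(73.5,-89,5),(-31,-35,35),(-31,35,35)]
px=S([(239,217),(572,216),(263,451),(338,312),(475,312)])
p=fit(c,obj,px,[503,352,-3.5]);print(B2W(p,[(-36,0,0)]))
p=fit(c,obj,px,[503,352,-3.5],True);print(B2W(p[:3],[(-36,0,0)]))
print(world(c,S([(338,302),(475,302)]),35))
```

```text
[503.92 352.45  -3.34] 
 [[1.5, 1.3], [-2.0, 1.0], [0.4, -1.1], [-0.2, -0.5], [-0.0, -0.9]]
[[467.98599356 354.54138774   0.        ]]
[502.83 352.64  -3.32   3.38] 
 [[0.3, 0.6], [-0.2, 0.3], [-0.5, 0.2], [-0.5, -0.3], [0.9, -0.7]]
[[466.89095743 354.72847791   0.        ]]
[[465.99559786 319.91122581  35.        ]
 [470.31851684 389.27574213  35.        ]]
```

View pics/w6d.png

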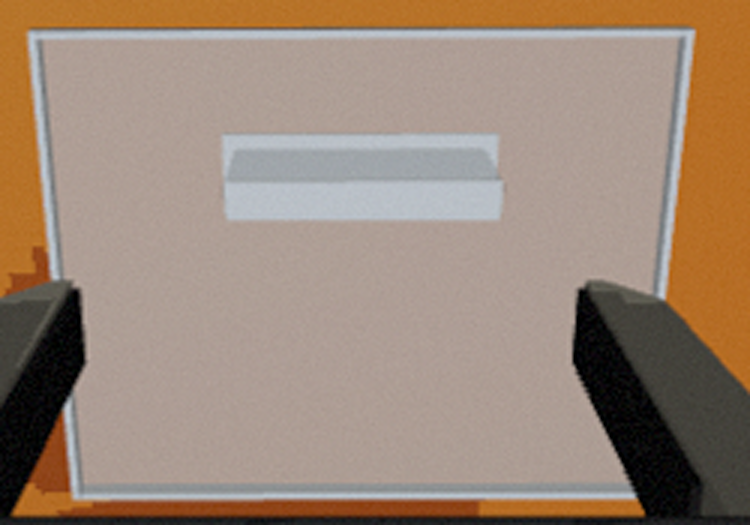

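Call:
arm_command([
  [1,[-1,6,-20],0.3],
  [1,[0,0,-20],0],
  [1,[0,0,0],0],
  [1,[0,0,0],0],
])

```text
time_s: 12.5
position: [467.2, 353.7, 59.9]
tcp_rot: [-0.09, -3.14, 0.001]
wrist_force: [-0.6, 0.3, 0.5]
grip_width: 92.7
```

Call:
arm_command([
  [1,[0.5,1,-30],0],
  [1,[0,0,-12],0],
  [0,[0,0,0],0],
  [0,[0,0,0],0],
  [0,[0,0,0],0],
  [0,[0,0,0],0],
  [0,[0,0,0],0],
])

```text
time_s: 13.38
position: [468.2, 355.2, 19.0]
tcp_rot: [0.09, 3.139, 0.001]
wrist_force: [-0.0, -0.2, 5.8]
grip_width: 70.3
```

Call:
arm_command([
  [0,[0,0,10],0],
  [0,[0,0,20],0],
  [0,[0,0,30],0],
  [0,[0,0,30],0],
  [0,[0,0,10],0],
  [0,[0,0,0],0],
])

```text
time_s: 14.12
position: [468.1, 354.7, 118.8]
tcp_rot: [0.091, 3.139, 0.001]
wrist_force: [-0.2, -0.3, -1.9]
grip_width: 69.7
```

Run:
```python
from h import *
s=arm.get_state();print(s['time_s'],s['position'],yaw(s['tcp_rot'])[0],s['wrist_force'],s['torque'],s['grip_width'])
c=vision.calibration('wrist');f=vision.grab_frame('wrist');cv2.imwrite('pics/w7.png',f);np.savez('w7.npz',**c)
cv2.imwrite('pics/w7b.png',cv2.resize(f,None,fx=1.5,fy=1.5))
f=vision.grab_frame('side');cv2.imwrite('pics/s7.png',cv2.resize(f[150:384,60:360],None,fx=2.5,fy=2.5))
```

```text
14.125 [468.14477404 354.66984531 118.8290354 ] 86.67508830027401 [-0.18616515 -0.25480982 -1.8800507 ] [ 0.01291882 -0.13015192 -0.03334797] 69.68586031655208
```

View pics/w7b.png

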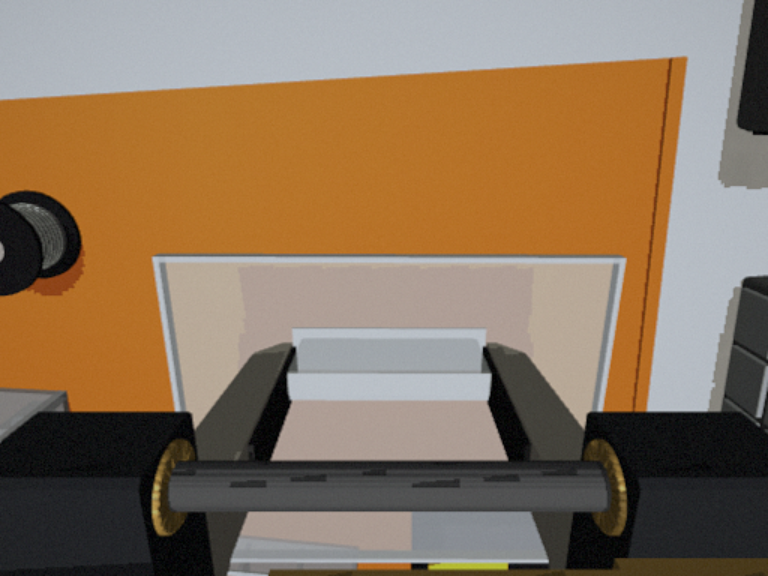

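View pics/s7.png

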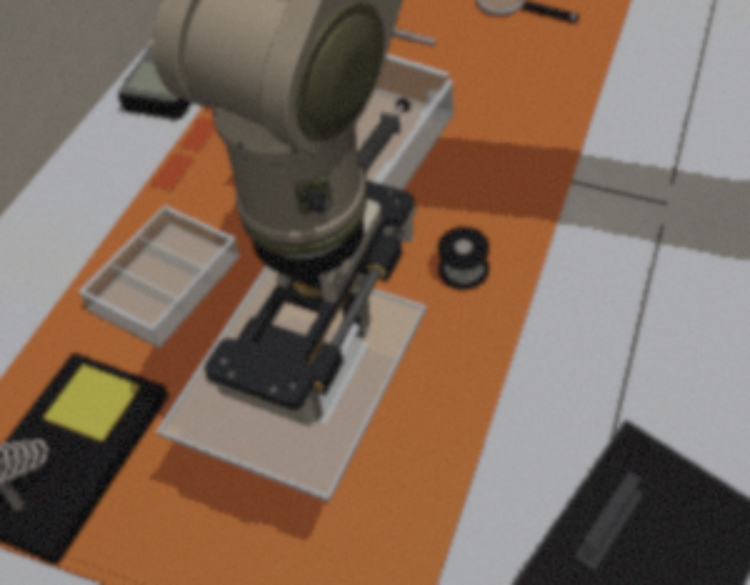

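Run:
```python
from fit import *
c=dict(np.load('w7.npz'))
for t in (-4,0,4,8,12):
    a=np.radians(t) # tail down positive
    T=np.array([468.1,354.7]); 
    def pt(x,y,z): # plate coords -> rel pivot at fin, plate z 30
        dx=x+36;dz=z-28;return (dx*np.cos(a)+dz*np.sin(a),y,-dx*np.sin(a)+dz*np.cos(a)+99.8+28)
    loc=[pt(-73.5,-89,5),pt(-73.5,89,5),pt(73.5,0,5),pt(-31,-35,35),pt(-31,35,35)]
    print(t,((pix(c,B2W([*T,-3.33],loc))+.5)*1.5-.5).round(0).tolist())
```

```text
-4 [[163.0, 260.0], [618.0, 260.0], [390.0, 573.0], [291.0, 395.0], [490.0, 395.0]]
0 [[160.0, 257.0], [622.0, 258.0], [390.0, 557.0], [292.0, 395.0], [490.0, 396.0]]
4 [[156.0, 255.0], [626.0, 256.0], [390.0, 541.0], [292.0, 396.0], [490.0, 396.0]]
8 [[152.0, 253.0], [630.0, 254.0], [390.0, 525.0], [292.0, 397.0], [490.0, 397.0]]
12 [[148.0, 252.0], [634.0, 253.0], [390.0, 510.0], [293.0, 397.0], [489.0, 397.0]]
```

Plate held level. Moving over the box, nose aimed about 12 mm inside the near wall.

Call:
arm_command([
  [0,[15,-40,0],-0.5],
  [0,[18,-50,0],-0.5],
  [0,[18,-50,0],-0.5],
  [0,[18,-50,0],-0.5],
  [0,[18,-50,0],-0.5],
  [0,[12,-46,0],-0.5],
  [0,[9,-35,0],-0.2],
  [0,[0,0,0],0],
  [0,[0,0,0],0],
])

```text
time_s: 15.35
position: [575.3, 34.4, 117.4]
tcp_rot: [-0.177, -3.135, -0.001]
wrist_force: [0.6, 1.2, -1.9]
grip_width: 69.9
```

Run:
```python
from h import *
s=arm.get_state();print(s['time_s'],s['position'],yaw(s['tcp_rot'])[0],s['wrist_force'],s['torque'],s['grip_width'])
c=vision.calibration('wrist');f=vision.grab_frame('wrist');np.savez('w8.npz',**c)
cv2.imwrite('pics/w8b.png',cv2.resize(f,None,fx=1.5,fy=1.5))
f=vision.grab_frame('side');cv2.imwrite('pics/s8.png',cv2.resize(f[110:290,100:340],None,fx=3.2,fy=3.2))
```

```text
15.35 [575.25091825  34.43314024 117.37092195] 83.52830816201727 [ 0.63423616  1.20773185 -1.88687198] [ 0.10346905 -0.1091657   0.00852681] 69.88744024622186
```

View pics/w8b.png

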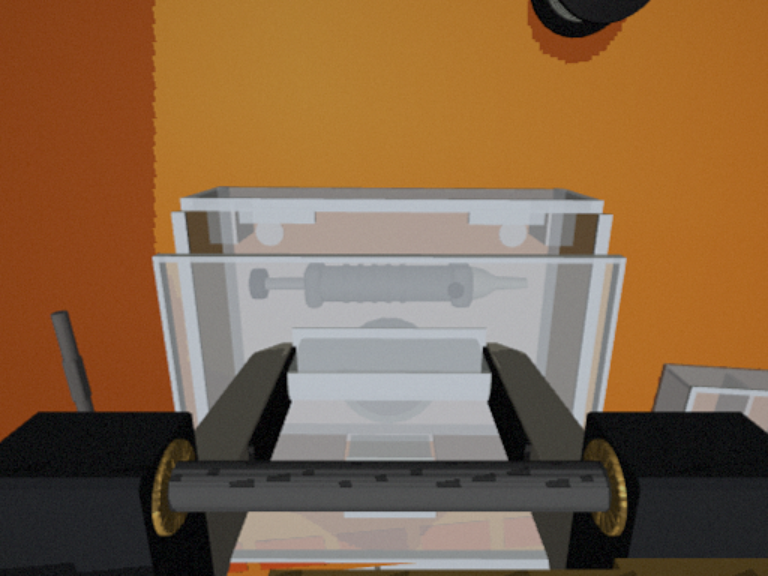

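View pics/s8.png

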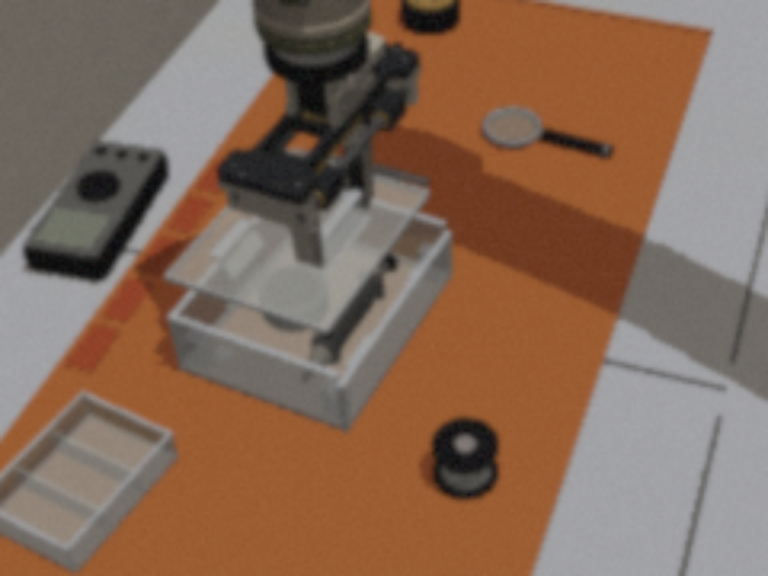

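Call:
arm_command([
  [0,[1,1.5,-15],0],
  [0,[0,0,-10],0],
  [0,[0,0,0],0],
  [0,[0,0,-3],0],
  [0,[0,0,0],0],
])

```text
time_s: 16.08
position: [576.8, 35.3, 90.1]
tcp_rot: [0.178, 3.136, -0.0]
wrist_force: [-0.1, 0.4, -2.3]
grip_width: 69.7
```

Run:
```python
from h import *
s=arm.get_state();print(s['time_s'],s['position'],yaw(s['tcp_rot'])[0],s['wrist_force'],s['torque'],s['grip_width'])
f=vision.grab_frame('side');cv2.imwrite('pics/s9.png',cv2.resize(f[140:260,130:290],None,fx=5,fy=5,interpolation=cv2.INTER_CUBIC))
```

```text
16.075 [576.8254193   35.3013618   90.10296506] 83.50767224571266 [-0.09080646  0.35586729 -2.33372232] [ 0.04095742 -0.09782466  0.0520306 ] 69.74458607148935
```

View pics/s9.png

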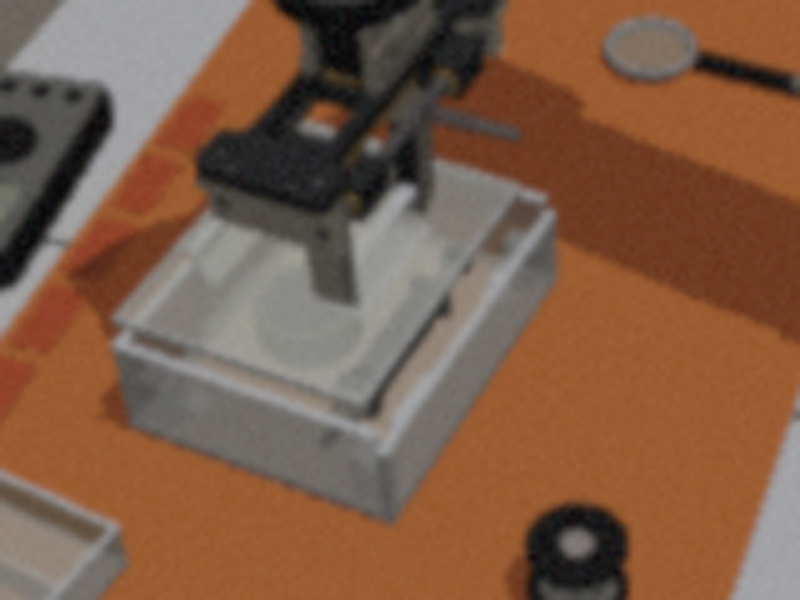

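Call:
arm_command([
  [0,[0,0,-4],0],
  [0,[0,0,0],0],
])

```text
time_s: 16.38
position: [577.0, 35.3, 86.2]
tcp_rot: [0.178, 3.136, 0.0]
wrist_force: [-1.1, -0.9, 1.5]
grip_width: 69.8
```

Call:
arm_command([
  [0,[0,0,-4],0],
  [0,[0,0,0],0],
])

```text
time_s: 16.62
position: [576.8, 35.4, 82.0]
tcp_rot: [-0.178, -3.136, -0.0]
wrist_force: [-0.0, 1.0, 1.4]
grip_width: 69.9
```

Call:
arm_command([
  [0,[0,0,-4],0],
  [0,[0,0,0],0],
])

```text
time_s: 16.88
position: [576.6, 35.4, 77.8]
tcp_rot: [-0.178, -3.136, 0.0]
wrist_force: [-0.7, 1.2, 2.2]
grip_width: 69.6
```

Call:
arm_command([
  [0,[0,0,-4],0],
  [0,[0,0,0],0],
])

```text
time_s: 17.12
position: [576.6, 35.3, 73.8]
tcp_rot: [-0.178, -3.136, 0.0]
wrist_force: [-1.1, 0.1, 0.9]
grip_width: 69.6
```

Call:
arm_command([
  [0,[0,0,-4],0],
  [0,[0,0,0],0],
])

```text
time_s: 17.38
position: [576.6, 35.3, 69.8]
tcp_rot: [-0.178, -3.136, 0.0]
wrist_force: [-1.1, 0.5, 1.8]
grip_width: 69.8
```

Run:
```python
from h import *
s=arm.get_state();print(s['time_s'],s['position'],yaw(s['tcp_rot'])[0],s['wrist_force'],s['torque'],s['grip_width'])
c=vision.calibration('wrist');f=vision.grab_frame('wrist');np.savez('w10.npz',**c);cv2.imwrite('pics/w10.png',f)
cv2.imwrite('pics/w10b.png',cv2.resize(f,None,fx=1.5,fy=1.5))
f=vision.grab_frame('side');cv2.imwrite('pics/s10.png',cv2.resize(f[140:260,130:290],None,fx=5,fy=5,interpolation=cv2.INTER_CUBIC))
```

```text
17.375 [576.595968    35.31730685  69.78780849] 83.5110627069479 [-1.07994959  0.52896805  1.79237797] [ 0.05559637 -0.13504031 -0.01089122] 69.78354200294787
```

View pics/w10b.png

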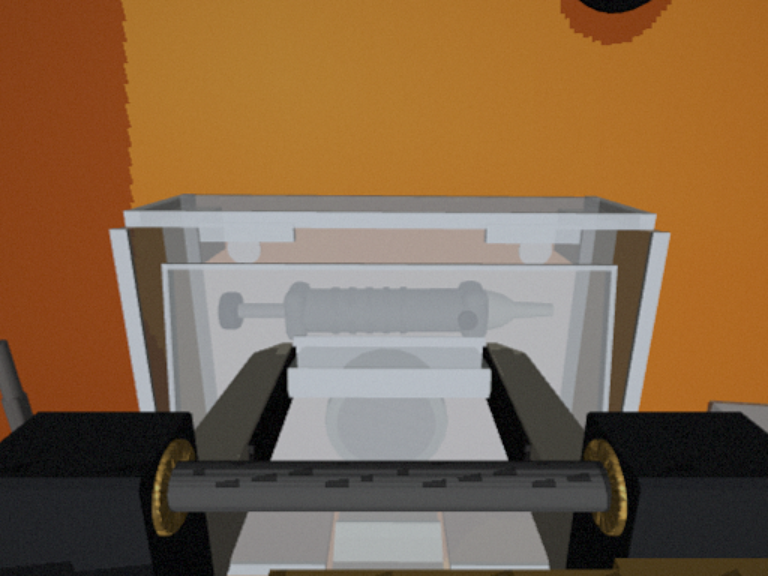

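View pics/s10.png

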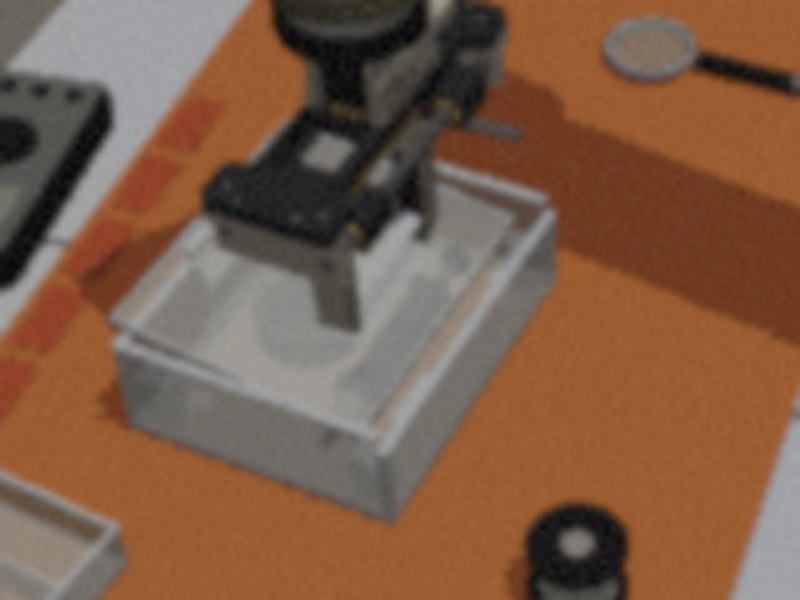

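Call:
arm_command([
  [0,[0,0,-3],0],
  [0,[0,0,0],0],
])

```text
time_s: 17.73
position: [576.7, 35.3, 66.9]
tcp_rot: [-0.178, -3.136, 0.0]
wrist_force: [-0.7, 0.8, 1.1]
grip_width: 69.7
```

Call:
arm_command([
  [0,[0,0,-2],0],
  [0,[0,0,0],0],
])

```text
time_s: 17.98
position: [576.7, 35.3, 65.0]
tcp_rot: [-0.178, -3.136, 0.0]
wrist_force: [-0.5, -0.3, 1.0]
grip_width: 69.6
```

Run:
```python
from fit import *
s=arm.get_state();print(s['time_s'],s['position'],yaw(s['tcp_rot'])[0],s['wrist_force'],s['torque'],s['grip_width'])
c=vision.calibration('wrist');f=vision.grab_frame('wrist');np.savez('w11.npz',**c);cv2.imwrite('pics/w11.png',f)
cv2.imwrite('pics/w11b.png',cv2.resize(f[120:290,60:460],None,fx=2,fy=2,interpolation=cv2.INTER_CUBIC))
T=s['position']
for t in (-8,-10,-12,-14):
    a=np.radians(t)
    def pt(x,y,z):
        dx=x+36;dz=z-28;return (dx*np.cos(a)+dz*np.sin(a),y,-dx*np.sin(a)+dz*np.cos(a)+T[2]+9)
    loc=[pt(-73.5,-89,5),pt(-73.5,89,5),pt(73.5,0,5),pt(-31,-35,35),pt(-31,35,35)]
    print(t,'nose z',round(pt(-73.5,0,0)[2],1),'tail z',round(pt(73.5,0,0)[2],1),((pix(c,B2W([*T[:2],-6.5],loc))-[60,120]+.5)*2-.5).round(0).tolist())
```

```text
17.975 [576.71815954  35.26888631  64.97041557] 83.50479722857236 [-0.46990869 -0.26517174  1.03632602] [ 0.03839285 -0.18160018 -0.01122969] 69.6339854823746
-8 nose z 41.0 tail z 61.5 [[103.0, 111.0], [700.0, 111.0], [400.0, 547.0], [268.0, 285.0], [534.0, 285.0]]
-10 nose z 39.9 tail z 65.4 [[105.0, 113.0], [697.0, 114.0], [400.0, 558.0], [268.0, 284.0], [534.0, 285.0]]
-12 nose z 38.8 tail z 69.3 [[107.0, 115.0], [695.0, 116.0], [400.0, 569.0], [268.0, 284.0], [534.0, 284.0]]
-14 nose z 37.7 tail z 73.3 [[109.0, 118.0], [693.0, 118.0], [400.0, 580.0], [268.0, 283.0], [535.0, 283.0]]
```

View pics/w11b.png

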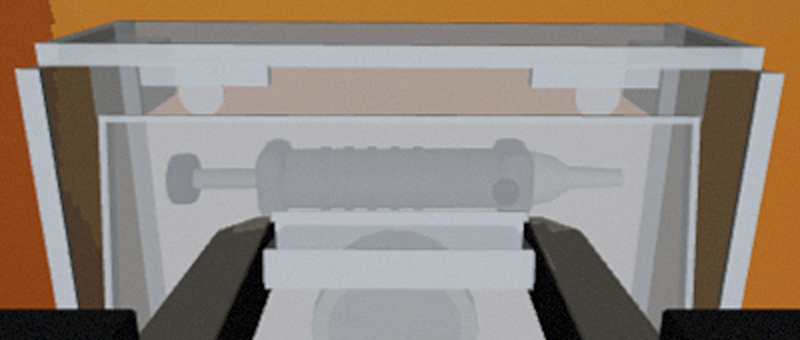

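Call:
arm_command([
  [0,[0,0,-1.5],0],
  [0,[0,0,0],0],
])

```text
time_s: 18.27
position: [576.9, 35.3, 63.7]
tcp_rot: [0.178, 3.136, -0.0]
wrist_force: [-0.7, 0.3, 2.3]
grip_width: 70.1
```

Call:
arm_command([
  [0,[-3,0.3,0],0],
  [0,[-3,0.3,0],0],
  [0,[0,0,0],0],
])

```text
time_s: 18.65
position: [570.4, 35.9, 63.6]
tcp_rot: [-0.178, -3.136, 0.0]
wrist_force: [-1.3, 1.2, 1.8]
grip_width: 70.0
```

Call:
arm_command([
  [0,[-3,0.4,0],0],
  [0,[-2,0.3,0],0],
  [0,[0,0,0],0],
])

```text
time_s: 19.02
position: [565.2, 36.5, 63.4]
tcp_rot: [-0.178, -3.136, 0.0]
wrist_force: [0.3, -0.1, -1.3]
grip_width: 69.7
```

Run:
```python
from fit import *
s=arm.get_state();print(s['time_s'],s['position'],yaw(s['tcp_rot'])[0],s['wrist_force'],s['torque'],s['grip_width'])
c=vision.calibration('wrist');f=vision.grab_frame('wrist');np.savez('w12.npz',**c);cv2.imwrite('pics/w12.png',f)
cv2.imwrite('pics/w12b.png',cv2.resize(f[120:290,60:460],None,fx=2,fy=2,interpolation=cv2.INTER_CUBIC))
```

```text
19.025 [565.2092474   36.49288772  63.37668365] 83.50945266213469 [ 0.31161978 -0.05320316 -1.33239986] [ 0.06971998 -0.10422754 -0.03315278] 69.72566437413897
```

View pics/w12b.png

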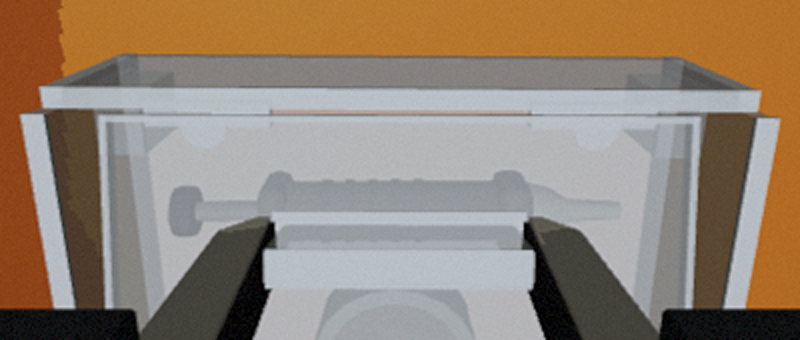

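Call:
arm_command([
  [0,[-2,0.2,0],0],
  [0,[0,0,0],0],
])

```text
time_s: 19.32
position: [563.6, 36.7, 63.5]
tcp_rot: [-0.178, -3.136, 0.0]
wrist_force: [-0.2, -0.2, -1.6]
grip_width: 69.5
```

Call:
arm_command([
  [0,[-2,0.2,0],0],
  [0,[0,0,0],0],
])

```text
time_s: 19.58
position: [561.6, 37.0, 63.6]
tcp_rot: [-0.178, -3.136, 0.0]
wrist_force: [-0.1, 0.2, -2.0]
grip_width: 69.4
```

Run:
```python
from fit import *
s=arm.get_state();print(s['time_s'],s['position'],yaw(s['tcp_rot'])[0],s['wrist_force'],s['torque'],s['grip_width'])
c=vision.calibration('wrist');f=vision.grab_frame('wrist');np.savez('w13.npz',**c);cv2.imwrite('pics/w13.png',f)
cv2.imwrite('pics/w13b.png',cv2.resize(f[130:230,60:460],None,fx=2,fy=2,interpolation=cv2.INTER_CUBIC))
f=vision.grab_frame('side');cv2.imwrite('pics/s13.png',cv2.resize(f[140:260,130:290],None,fx=5,fy=5,interpolation=cv2.INTER_CUBIC))
```

```text
19.575 [561.59393412  37.0026417   63.60333039] 83.51290733099306 [-0.14012697  0.22695813 -2.02194081] [-0.01321404 -0.09472535 -0.00316306] 69.3899257856741
```

View pics/w13b.png

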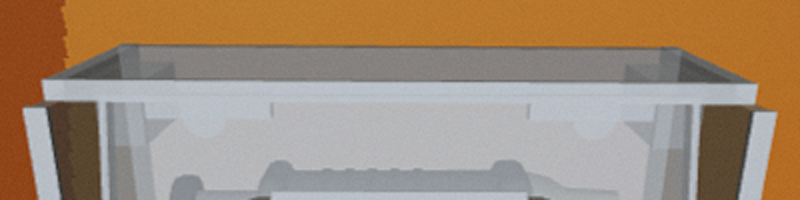

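View pics/s13.png

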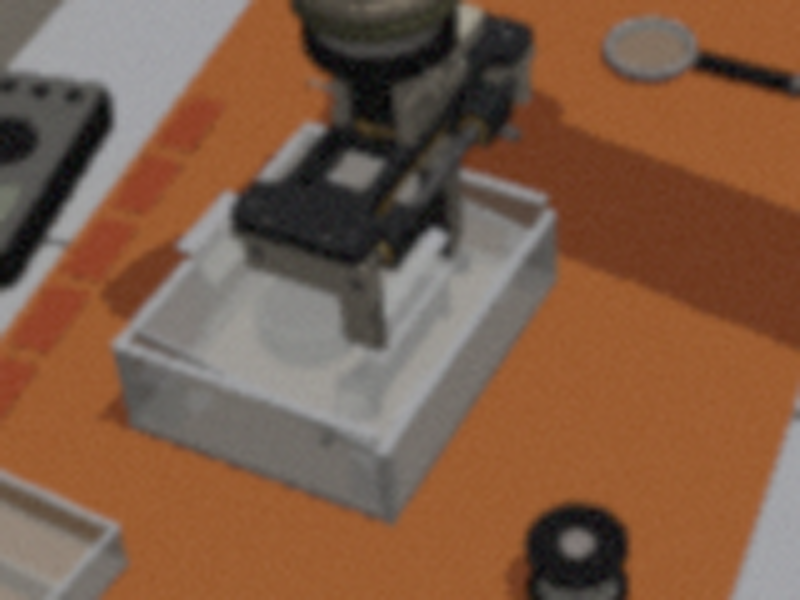

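Call:
arm_command([
  [0,[-1.5,0.2,0],0],
  [0,[0,0,0],0],
])

```text
time_s: 19.92
position: [560.2, 37.2, 63.6]
tcp_rot: [-0.178, -3.137, 0.0]
wrist_force: [0.7, 0.1, -1.0]
grip_width: 69.8
```

Call:
arm_command([
  [0,[-1.5,0.2,0],0],
  [0,[0,0,0],0],
])

```text
time_s: 20.18
position: [559.4, 37.3, 63.8]
tcp_rot: [0.179, 3.135, 0.0]
wrist_force: [3.4, -1.4, -2.5]
grip_width: 69.5
```

Call:
arm_command([
  [0,[-1.5,0.2,0],0],
  [0,[0,0,0],0],
])

```text
time_s: 20.42
position: [559.1, 37.3, 64.1]
tcp_rot: [0.179, 3.133, 0.001]
wrist_force: [7.2, -2.6, -2.0]
grip_width: 69.9
```

Call:
arm_command([
  [0,[2,-0.2,0],0],
  [0,[0.5,0,-1.5],0],
  [0,[0,0,0],0],
])

```text
time_s: 20.8
position: [560.2, 37.3, 62.5]
tcp_rot: [0.178, 3.136, -0.001]
wrist_force: [2.7, -2.2, 4.8]
grip_width: 69.8
```

Call:
arm_command([
  [0,[1,-0.1,-1.5],0],
  [0,[0,0,0],0],
])

```text
time_s: 21.05
position: [561.3, 37.2, 61.1]
tcp_rot: [0.178, 3.135, -0.001]
wrist_force: [2.6, -0.9, 6.1]
grip_width: 69.6
```

Call:
arm_command([
  [0,[0.5,0,-1],0],
  [0,[0,0,0],0],
])

```text
time_s: 21.3
position: [562.0, 37.2, 60.2]
tcp_rot: [0.178, 3.135, -0.001]
wrist_force: [2.6, -2.7, 6.6]
grip_width: 69.6
```

Run:
```python
from fit import *
s=arm.get_state();print(s['time_s'],s['position'],yaw(s['tcp_rot'])[0],s['wrist_force'],s['torque'],s['grip_width'])
c=vision.calibration('wrist');f=vision.grab_frame('wrist');np.savez('w14.npz',**c);cv2.imwrite('pics/w14.png',f)
cv2.imwrite('pics/w14b.png',cv2.resize(f,None,fx=1.5,fy=1.5,interpolation=cv2.INTER_CUBIC))
f=vision.grab_frame('side');cv2.imwrite('pics/s14.png',cv2.resize(f[140:260,130:290],None,fx=5,fy=5,interpolation=cv2.INTER_CUBIC))
```

```text
21.3 [562.02280819  37.17442857  60.20657017] 83.51157105093644 [ 2.55624909 -2.74154846  6.57084281] [-0.50715079 -0.56645936  0.02000113] 69.61990859095724
```

View pics/w14b.png

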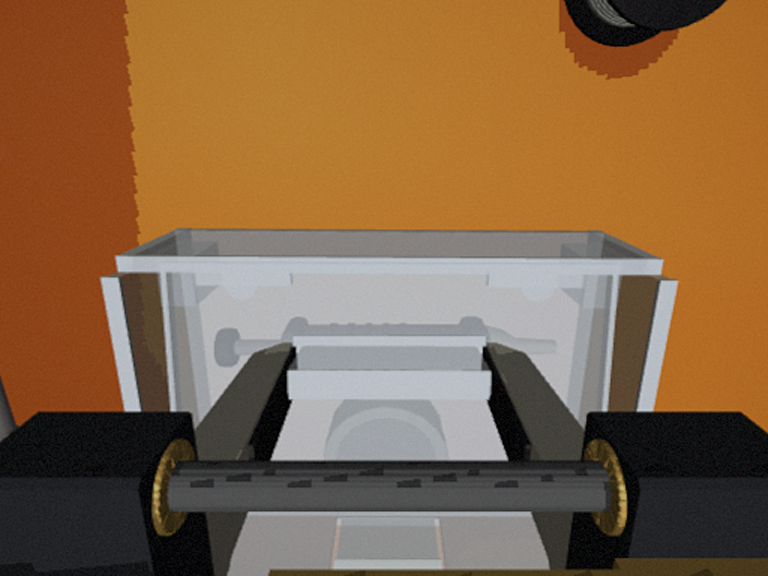

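View pics/s14.png

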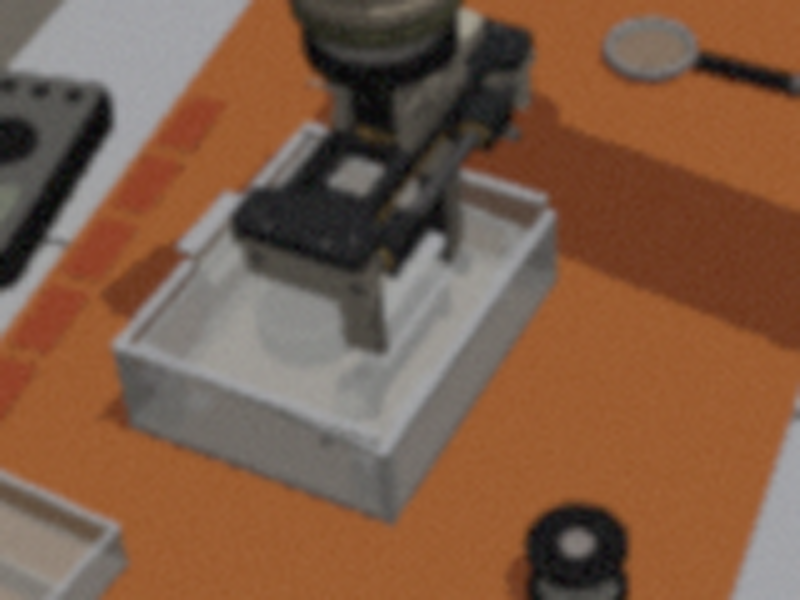

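Call:
arm_command([
  [0,[0.7,0,-1.2],0],
  [0,[0,0,0],0],
])

```text
time_s: 21.65
position: [562.7, 37.0, 59.2]
tcp_rot: [0.178, 3.135, -0.001]
wrist_force: [1.5, -2.3, 10.6]
grip_width: 69.8
```

Call:
arm_command([
  [0,[0.7,0,-1.2],0],
  [0,[0,0,0],0],
])

```text
time_s: 21.9
position: [563.3, 37.0, 58.5]
tcp_rot: [0.178, 3.135, -0.002]
wrist_force: [-0.2, -3.6, 14.5]
grip_width: 69.9
```

Run:
```python
from fit import *
s=arm.get_state();print(s['time_s'],s['position'],yaw(s['tcp_rot'])[0],s['wrist_force'],s['torque'],s['grip_width'])
f=vision.grab_frame('side');cv2.imwrite('pics/s15.png',cv2.resize(f[140:260,130:290],None,fx=5,fy=5,interpolation=cv2.INTER_CUBIC))
```

```text
21.9 [563.251445    36.97931359  58.47703589] 83.50742602017921 [-0.15744403 -3.57146469 14.54020969] [-0.68228125  0.09012915  0.04763828] 69.94926154050512
```

View pics/s15.png

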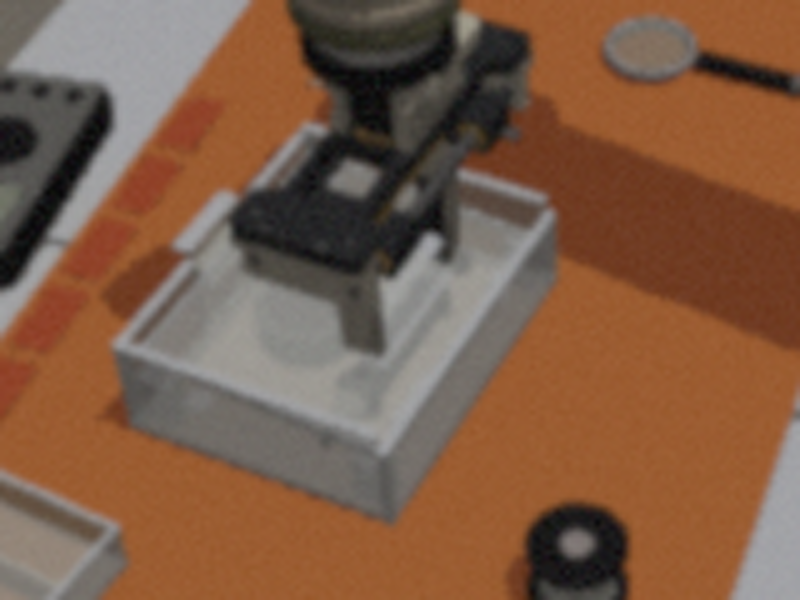

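Call:
arm_command([
  [1,[0,0,0],0],
  [1,[0,0,0],0],
  [1,[0,0,2],0],
  [1,[0,0,20],0],
  [1,[0,0,35],0],
  [0,[40,-5,0],0],
  [0,[52,-7,0],0],
  [0,[0,0,0],0],
  [0,[0,0,0],0],
  [0,[0,0,0],0],
])

```text
time_s: 23.2
position: [653.7, 25.6, 114.7]
tcp_rot: [-0.176, -3.136, 0.0]
wrist_force: [0.0, 0.3, -0.8]
grip_width: 47.4
```

Run:
```python
from fit import *
s=arm.get_state();print(s['time_s'],s['position'],yaw(s['tcp_rot'])[0],s['wrist_force'],s['torque'],s['grip_width'])
c=vision.calibration('wrist');f=vision.grab_frame('wrist');np.savez('w16.npz',**c);cv2.imwrite('pics/w16.png',f)
cv2.imwrite('pics/w16b.png',cv2.resize(f,None,fx=1.5,fy=1.5,interpolation=cv2.INTER_CUBIC))
f=vision.grab_frame('side');cv2.imwrite('pics/s16.png',cv2.resize(f[140:260,130:290],None,fx=5,fy=5,interpolation=cv2.INTER_CUBIC))
```

```text
23.2 [653.66405835  25.61241675 114.73955978] 83.56077173161461 [ 0.00592871  0.29265236 -0.76953527] [ 0.10481165 -0.14895766  0.00083947] 47.367723149656406
```

View pics/w16b.png

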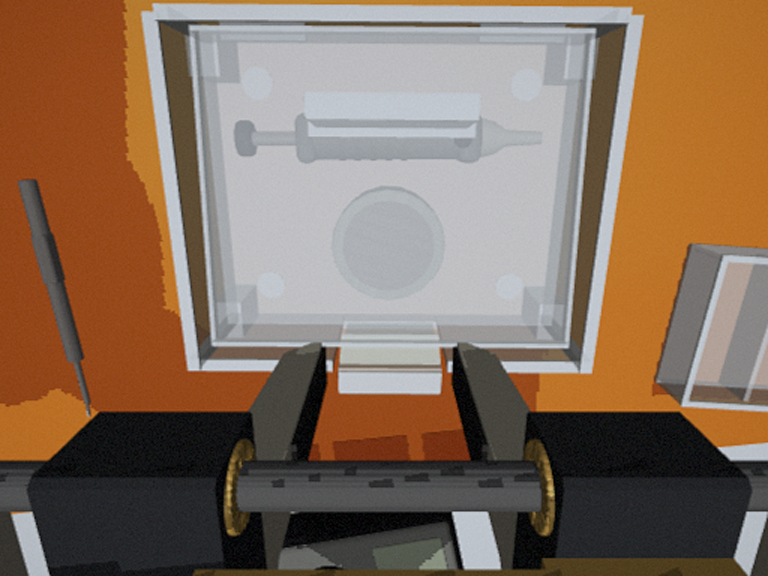

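View pics/s16.png

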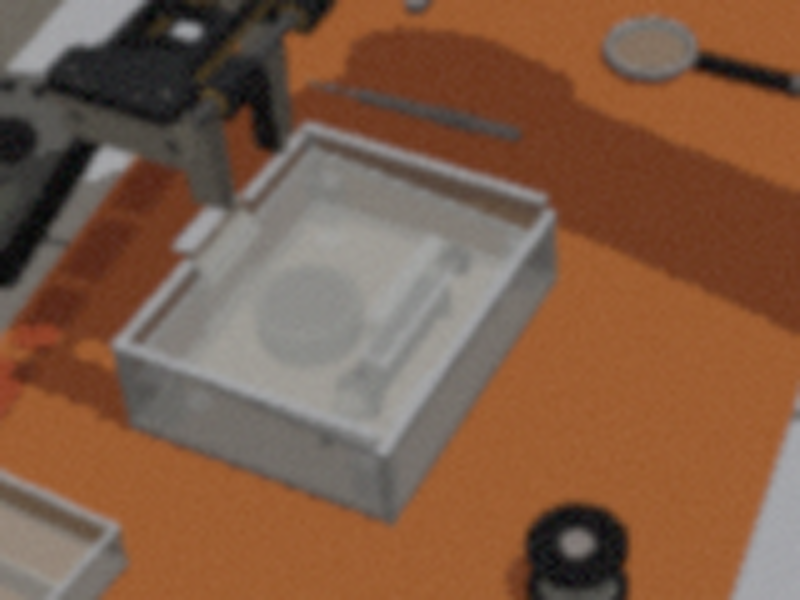

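Call:
arm_command([
  [0,[0.5,0,-30],0],
  [0,[0,0,-15],0],
  [0,[0,0,-5],0],
  [0,[0,0,0],0],
  [0,[0,0,-4],0],
  [0,[0,0,0],0],
])

```text
time_s: 24.05
position: [655.3, 25.2, 60.4]
tcp_rot: [0.178, 3.136, -0.0]
wrist_force: [0.3, 0.0, 0.3]
grip_width: 0.4
```

Call:
arm_command([
  [0,[0,0,-3],0],
  [0,[0,0,0],0],
])

```text
time_s: 24.3
position: [655.6, 25.4, 57.5]
tcp_rot: [0.178, 3.136, 0.0]
wrist_force: [0.4, 0.1, 2.2]
grip_width: 0.5
```

Call:
arm_command([
  [0,[0,0,-3],0],
  [0,[0,0,0],0],
])

```text
time_s: 24.55
position: [655.8, 25.4, 54.8]
tcp_rot: [0.178, 3.135, 0.0]
wrist_force: [1.1, -0.4, 5.4]
grip_width: 0.4
```

Call:
arm_command([
  [0,[0,0,-2],0],
  [0,[0,0,0],0],
])

```text
time_s: 24.8
position: [655.2, 25.3, 52.0]
tcp_rot: [-0.178, -3.136, -0.0]
wrist_force: [0.6, 1.1, 0.7]
grip_width: 0.7
```

Call:
arm_command([
  [0,[0,0,-3],0],
  [0,[0,0,0],0],
])

```text
time_s: 25.05
position: [654.9, 25.2, 48.8]
tcp_rot: [-0.178, -3.136, 0.0]
wrist_force: [0.2, -0.3, 0.6]
grip_width: 0.5
```

Call:
arm_command([
  [0,[0,0,-3],0],
  [0,[0,0,0],0],
])

```text
time_s: 25.3
position: [654.8, 25.2, 45.8]
tcp_rot: [-0.178, -3.136, 0.0]
wrist_force: [-0.6, 0.2, -0.3]
grip_width: 0.8
```

Call:
arm_command([
  [0,[0,0,-2.5],0],
  [0,[0,0,0],0],
])

```text
time_s: 25.55
position: [655.1, 25.3, 45.3]
tcp_rot: [0.178, 3.136, -0.002]
wrist_force: [-5.5, -1.8, 15.9]
grip_width: 0.7
```

Run:
```python
from fit import *
s=arm.get_state();print(s['time_s'],s['position'],yaw(s['tcp_rot'])[0],s['wrist_force'],s['torque'],s['grip_width'])
c=vision.calibration('wrist');f=vision.grab_frame('wrist');np.savez('w17.npz',**c);cv2.imwrite('pics/w17.png',f)
cv2.imwrite('pics/w17b.png',cv2.resize(f,None,fx=1.5,fy=1.5,interpolation=cv2.INTER_CUBIC))
f=vision.grab_frame('side');cv2.imwrite('pics/s17.png',cv2.resize(f[140:260,130:290],None,fx=5,fy=5,interpolation=cv2.INTER_CUBIC))
```

```text
25.55 [655.12667746  25.30099645  45.33868393] 83.50250700262478 [-5.54487687 -1.81324406 15.85760017] [-0.32541679  1.09405488  0.0644794 ] 0.6695636594096704
```

View pics/w17b.png

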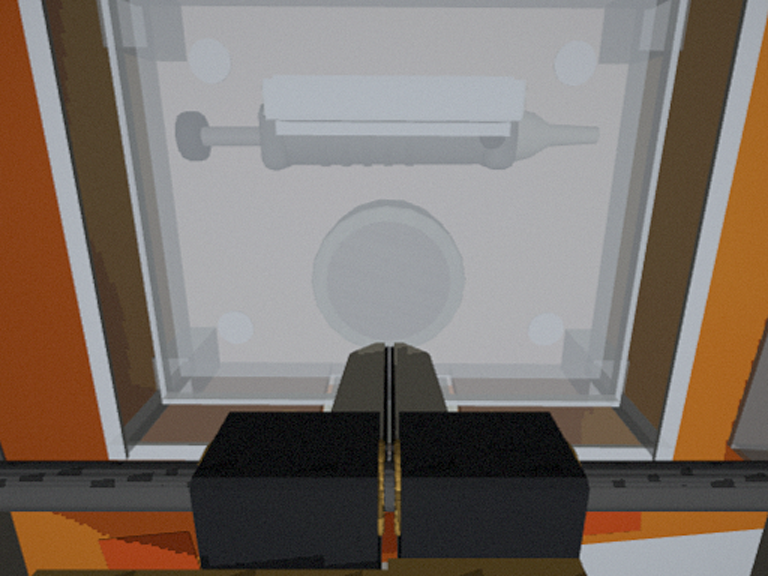

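View pics/s17.png

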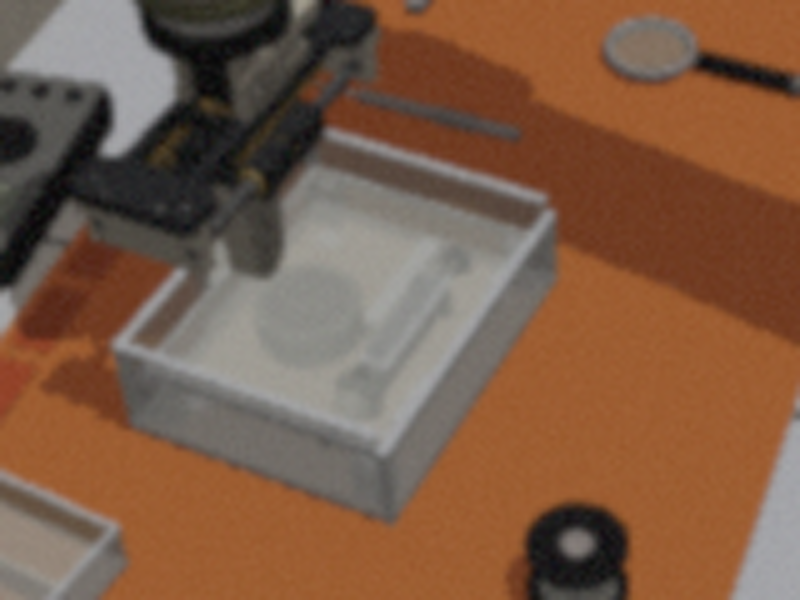

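Call:
arm_command([
  [0,[0,0,10],0],
  [0,[-5,0,50],0],
  [0,[-15,0,40],0],
  [0,[0,0,0],0],
])

```text
time_s: 26.15
position: [636.0, 25.8, 147.0]
tcp_rot: [0.177, 3.132, 0.001]
wrist_force: [0.3, 1.1, 0.1]
grip_width: 0.4
```

Run:
```python
from fit import *
s=arm.get_state();print(s['time_s'],s['position'],yaw(s['tcp_rot'])[0],s['wrist_force'])
c=vision.calibration('wrist');f=vision.grab_frame('wrist');np.savez('w18.npz',**c);cv2.imwrite('pics/w18.png',f)
cv2.imwrite('pics/w18b.png',cv2.resize(f,None,fx=1.5,fy=1.5,interpolation=cv2.INTER_CUBIC))
f=vision.grab_frame('side');cv2.imwrite('pics/s18.png',cv2.resize(f[140:260,130:290],None,fx=5,fy=5,interpolation=cv2.INTER_CUBIC))
```

```text
26.15 [636.02003058  25.83159059 146.95819837] 83.52088598895209 [0.31741933 1.06796536 0.06954527]
```

View pics/w18b.png

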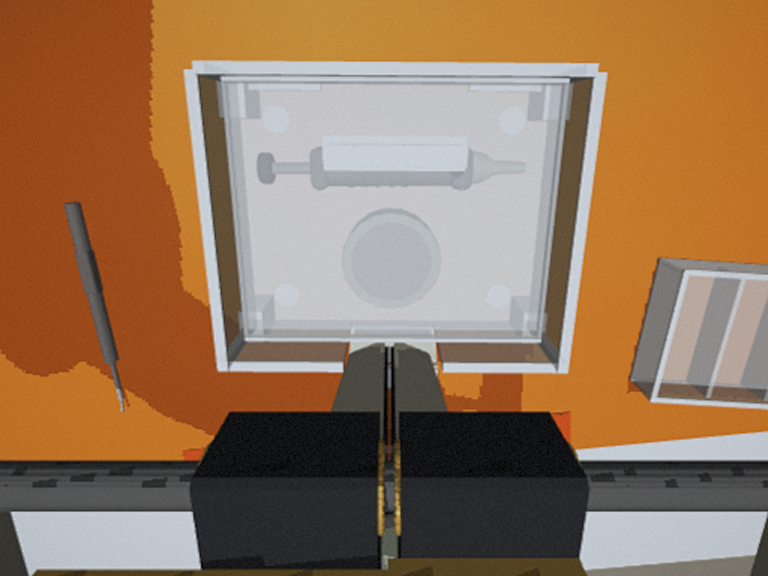

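View pics/s18.png

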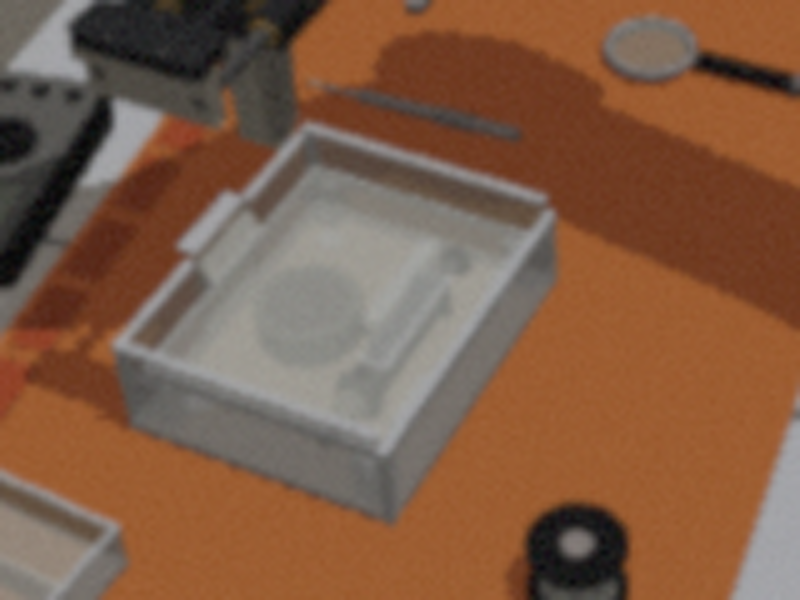

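Run:
```python
from fit import *
c=dict(np.load('w18.npz'))
f=cv2.imread('pics/w18.png')
k=4.2
cr=cv2.resize(f[190:240,145:335],None,fx=k,fy=k,interpolation=cv2.INTER_CUBIC)
cv2.imwrite('pics/w18e.png',cr)
for z in (42,47,52,57):
    print(z,((pix(c,B2W([601.5,31,-6.5],[(73.5,-89,z),(73.5,89,z),(67,-25,46),(67,25,46)]))-[145,190]+.5)*k-.5).round(0).tolist())
```

```text
42 [[82.0, 157.0], [897.0, 158.0], [373.0, 138.0], [606.0, 138.0]]
47 [[75.0, 167.0], [903.0, 168.0], [373.0, 138.0], [606.0, 138.0]]
52 [[69.0, 177.0], [910.0, 178.0], [373.0, 138.0], [606.0, 138.0]]
57 [[62.0, 187.0], [918.0, 188.0], [373.0, 138.0], [606.0, 138.0]]
```

View pics/w18e.png

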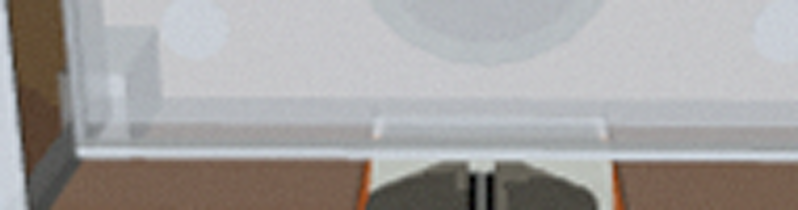

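Run:
```python
from fit import *
c=dict(np.load('w18.npz'))
f=cv2.imread('pics/w18.png')
k=2.8
cr=cv2.resize(f[35:110,120:405],None,fx=k,fy=k,interpolation=cv2.INTER_CUBIC)
cv2.imwrite('pics/w18f.png',cr)
for n,z in (('nose',42),('nose',46),('nose',55)):
    print(n,z,((pix(c,B2W([601.5,31,-6.5],[(-73.5,-89,z),(-73.5,89,z)]))-[120,35]+.5)*k-.5).round(0).tolist())
print('lip top, fin top',((pix(c,B2W([601.5,31,-6.5],[(-68,-73,50),(-68,-37,50),(-31,-35,72),(-31,35,72),(-41,-35,72)]))-[120,35]+.5)*k-.5).round(0).tolist())
```

```text
nose 42 [[78.0, 54.0], [717.0, 55.0]]
nose 46 [[73.0, 53.0], [722.0, 53.0]]
nose 55 [[62.0, 49.0], [734.0, 50.0]]
lip top, fin top [[129.0, 73.0], [262.0, 73.0], [264.0, 219.0], [532.0, 219.0], [262.0, 179.0]]
```

View pics/w18f.png

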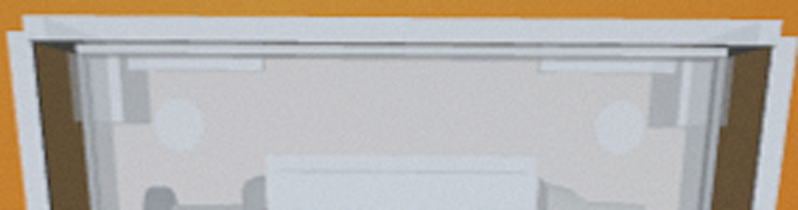

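Run:
```python
from fit import *
f=cv2.imread('pics/w18.png')
a=cv2.resize(f[210:240,335:385],None,fx=8,fy=8,interpolation=cv2.INTER_CUBIC)
b=cv2.resize(f[210:240,135:185],None,fx=8,fy=8,interpolation=cv2.INTER_CUBIC)
d=cv2.resize(f[40:70,355:405],None,fx=8,fy=8,interpolation=cv2.INTER_CUBIC)
e=cv2.resize(f[40:70,125:175],None,fx=8,fy=8,interpolation=cv2.INTER_CUBIC)
cv2.imwrite('pics/w18g.png',np.vstack([np.hstack([e,d]),np.hstack([b,a])]))
c=dict(np.load('w18.npz'))
def show(dz,zn,zt):
    P=pix(c,B2W([601.5,31,-6.5],[(-73.5,-89,zn+dz),(-73.5,89,zn+dz),(73.5,-89,zt+dz),(73.5,89,zt+dz)]))
    print(dz,zn,zt,P.round(1).tolist(),'widths',(P[1,0]-P[0,0]).round(1),(P[3,0]-P[2,0]).round(1))
for a in [(0,42,42),(4,42,42),(0,46,42),(4,46,42),(0,42,47)]: show(*a)
```

```text
0 42 42 [[147.5, 53.9], [375.9, 54.3], [164.1, 227.1], [358.1, 227.3]] widths 228.4 194.0
4 42 42 [[145.8, 53.4], [377.7, 53.8], [162.9, 228.9], [359.4, 229.1]] widths 231.9 196.5
0 46 42 [[145.8, 53.4], [377.7, 53.8], [164.1, 227.1], [358.1, 227.3]] widths 231.9 194.0
4 46 42 [[144.0, 52.9], [379.5, 53.3], [162.9, 228.9], [359.4, 229.1]] widths 235.5 196.5
0 42 47 [[147.5, 53.9], [375.9, 54.3], [162.5, 229.4], [359.7, 229.6]] widths 228.4 197.2
```

View pics/w18g.png

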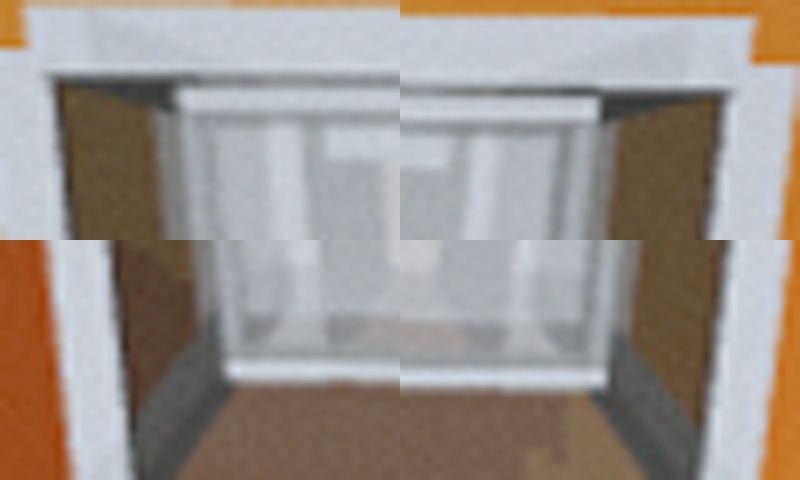

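Nose-to-tail edge-width ratio is 1.176, against 1.177 predicted for level, so the divider is seated. Next is the magnifier.

Call:
arm_command([
  [0.6,[-22,-42,0],0.5],
  [0.6,[-27,-50,0],0.5],
  [0.6,[-27,-50,0],0.5],
  [0.6,[-27,-50,0],0.5],
  [0.6,[-27,-50,-20],0],
  [0.6,[-22,-42,-25],0],
  [0.6,[-7,-12,0],0],
  [0.6,[0,0,0],0],
  [0.6,[0,0,0],0],
])

```text
time_s: 27.38
position: [477.6, -269.2, 99.1]
tcp_rot: [0.12, 3.138, 0.001]
wrist_force: [0.5, 0.1, -0.3]
grip_width: 56.0
```

Run:
```python
from fit import *
s=arm.get_state();print(s['time_s'],s['position'],yaw(s['tcp_rot'])[0],s['wrist_force'],s['grip_width'],s['joint_pos'].round(2))
c=vision.calibration('wrist');f=vision.grab_frame('wrist');np.savez('w19.npz',**c);cv2.imwrite('pics/w19.png',f)
cv2.imwrite('pics/w19b.png',cv2.resize(f,None,fx=1.5,fy=1.5,interpolation=cv2.INTER_CUBIC))
```

```text
27.375 [ 477.58667661 -269.1568886    99.09774628] 85.61834371385156 [ 0.51091862  0.13499733 -0.28312806] 56.04713129981827 [ 0.91  0.66 -0.73  2.08  0.72  0.67  1.18]
```

View pics/w19b.png

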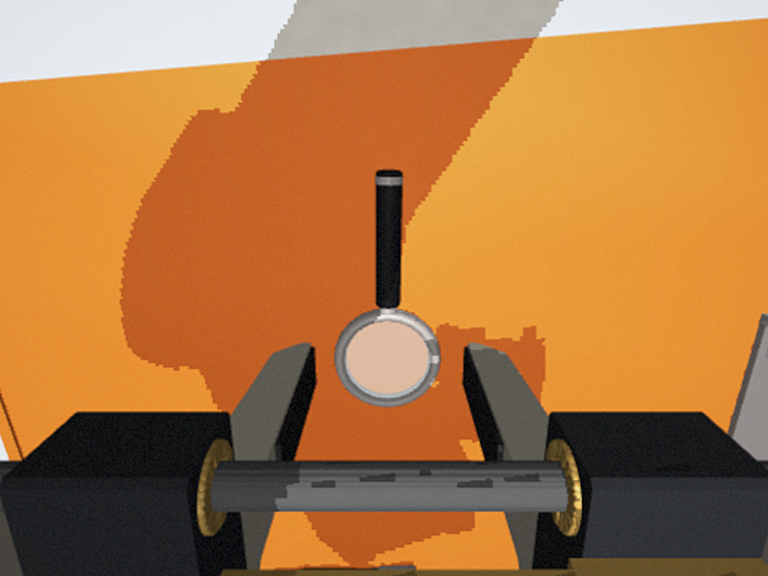

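The magnifier is centred: handle from (388,305) to (390,172), lens at (387,357).

Run:
```python
from fit import *
c=dict(np.load('w19.npz'))
S=lambda p:(np.array(p,float)+.5)/1.5-.5
print(world(c,S([(390,172),(388,305),(387,357),(387,357)]),8).round(1))
p=fit(c,[(-69,0,7),(5,0,10),(38,0,12)],S([(390,172),(388,305),(387,357)]),[480,-271,-4.6])
print(B2W(p,[(-4,0,0)]))
```

```text
[[ 413.9 -264.4    8. ]
 [ 487.2 -271.1    8. ]
 [ 519.5 -274.1    8. ]
 [ 519.5 -274.1    8. ]]
[ 481.62 -270.6    -5.22] 
 [[0.0, -1.4], [-0.1, 0.1], [0.0, 2.0]]
[[ 477.64070323 -270.23644289    0.        ]]
```

Call:
arm_command([
  [0.6,[0,-1,-40],-0.5],
  [0.6,[0,0,-40],0],
  [0.6,[0,0,-16],0],
  [0,[0,0,0],0],
  [0,[0,0,0],0],
  [0,[0,0,0],0],
  [0,[0,0,0],0],
  [0,[0,0,0],0],
  [0,[0,0,0],0],
])

```text
time_s: 28.55
position: [476.9, -271.7, 3.4]
tcp_rot: [0.137, 3.137, -0.0]
wrist_force: [0.2, 0.0, 6.4]
grip_width: 13.0
```

Call:
arm_command([
  [0,[0,0,0],0],
  [0,[0,0,10],0],
  [0,[0,0,30],0],
  [0,[0,0,50],0],
  [0,[0,0,35],0],
  [0,[0,0,0],0],
])

```text
time_s: 29.3
position: [477.1, -272.3, 130.3]
tcp_rot: [0.138, 3.135, -0.003]
wrist_force: [0.5, 0.1, -2.8]
grip_width: 13.2
```

Call:
arm_command([
  [0,[16,34,0],-10.2],
  [0,[16,34,0],-10.2],
  [0,[16,34,0],-10.2],
  [0,[16,34,0],-10.2],
  [0,[16,34,0],-10.2],
  [0,[16,34,0],-10.2],
  [0,[16,34,0],-10.2],
  [0,[16,34,0],-10.2],
  [0,[16,32,0],-9.9],
  [0,[0,0,0],0],
])

```text
time_s: 30.55
position: [620.4, 36.1, 126.7]
tcp_rot: [-2.339, -2.095, -0.0]
wrist_force: [0.1, -1.2, -1.6]
grip_width: 13.3
```

Call:
arm_command([
  [0,[0,0,0],0],
])

```text
time_s: 30.68
position: [619.2, 31.6, 126.6]
tcp_rot: [-2.341, -2.094, 0.004]
wrist_force: [0.4, -0.2, -1.1]
grip_width: 13.1
```

Run:
```python
from fit import *
s=arm.get_state();print(s['time_s'],s['position'],yaw(s['tcp_rot'])[0],s['wrist_force'],s['grip_width'],s['joint_pos'].round(2))
c=vision.calibration('wrist');f=vision.grab_frame('wrist');np.savez('w20.npz',**c);cv2.imwrite('pics/w20.png',f)
cv2.imwrite('pics/w20b.png',cv2.resize(f,None,fx=1.5,fy=1.5,interpolation=cv2.INTER_CUBIC))
f=vision.grab_frame('side');cv2.imwrite('pics/s20.png',cv2.resize(f[110:260,120:320],None,fx=4,fy=4,interpolation=cv2.INTER_CUBIC))
```

```text
30.675 [619.17710108  31.6415851  126.6494764 ] -6.399776713846296 [ 0.43989828 -0.19240214 -1.10501493] 13.06698119586383 [ 0.06  0.6  -0.3   1.91  0.27  0.67 -0.52]
```

View pics/w20b.png

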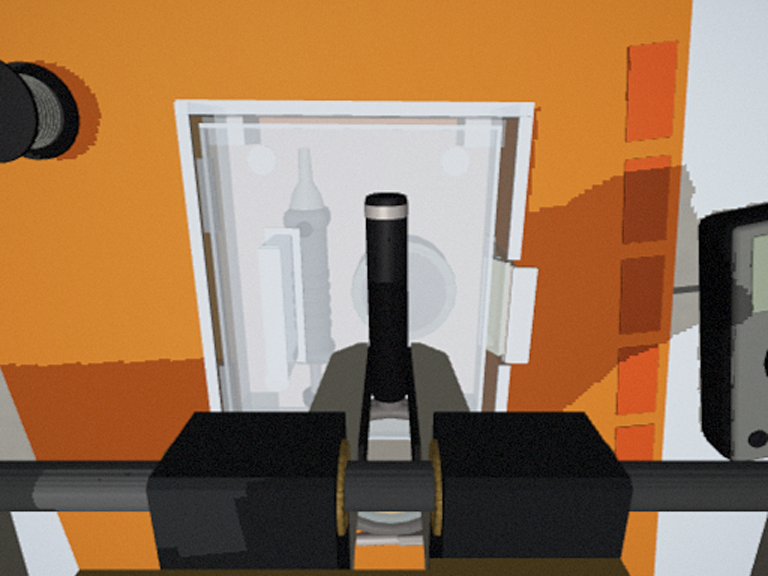

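View pics/s20.png

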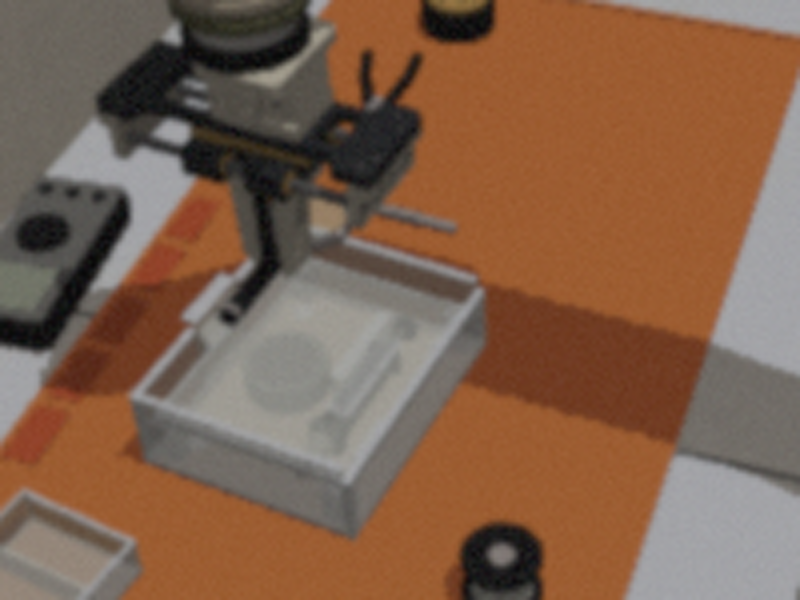

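Run:
```python
from fit import *
c=dict(np.load('w20.npz'))
T=[619.2,31.6,126.6]; zb=T[2]-3
for t in (-6,-3,0,3,6):   # + = handle end up
    a=np.radians(t)
    L=lambda x,z:( 0,-(x+4)*np.cos(a), zb+z-(x+4)*np.sin(a))
    pts=[L(-69,14),L(-69,0),L(5,14),L(69,12)]
    print(t,((pix(c,B2W([T[0],T[1],-6.4],pts))+.5)*1.5-.5).round(0).tolist())
```

```text
-6 [[387.0, 191.0], [388.0, 187.0], [387.0, 399.0], [387.0, 548.0]]
-3 [[387.0, 192.0], [388.0, 187.0], [387.0, 398.0], [387.0, 541.0]]
0 [[387.0, 193.0], [388.0, 188.0], [387.0, 397.0], [387.0, 533.0]]
3 [[387.0, 194.0], [388.0, 189.0], [387.0, 397.0], [387.0, 526.0]]
6 [[387.0, 196.0], [387.0, 191.0], [387.0, 396.0], [387.0, 518.0]]
```

Call:
arm_command([
  [0,[0,0,-30],0],
  [0,[0,0,-30],0],
  [0,[0,0,-14],0],
  [0,[0,0,-4],0],
  [0,[0,0,0],0],
])

```text
time_s: 31.4
position: [620.5, 32.1, 50.2]
tcp_rot: [2.344, 2.091, 0.001]
wrist_force: [0.6, -0.2, -1.4]
grip_width: 13.2
```

Call:
arm_command([
  [0,[0,0,-2],0],
  [0,[0,0,0],0],
])

```text
time_s: 31.65
position: [620.5, 32.3, 48.3]
tcp_rot: [2.343, 2.092, 0.001]
wrist_force: [1.0, 0.2, -1.6]
grip_width: 13.0
```

Call:
arm_command([
  [0,[0,0,-1.5],0],
  [0,[0,0,0],0],
])

```text
time_s: 31.9
position: [620.2, 32.3, 46.2]
tcp_rot: [2.344, 2.092, -0.0]
wrist_force: [-0.6, -0.4, -1.8]
grip_width: 13.2
```

Call:
arm_command([
  [0,[0,0,-1.2],0],
  [0,[0,0,0],0],
])

```text
time_s: 32.15
position: [620.3, 32.3, 45.4]
tcp_rot: [2.344, 2.092, 0.0]
wrist_force: [-1.7, -0.1, 4.0]
grip_width: 13.2
```

Call:
arm_command([
  [0.3,[0,0,0],0],
  [0.35,[0,0,0],0],
  [0.35,[0,0,0],0],
  [0.35,[0,0,10],0],
  [0.35,[0,0,40],0],
  [0.35,[0,0,50],0],
  [0.35,[-40,-30,30],0],
  [0.35,[-50,-30,20],0],
  [0.35,[0,0,0],0],
  [0.35,[0,0,0],0],
])

```text
time_s: 33.4
position: [530.2, -27.6, 195.5]
tcp_rot: [2.344, 2.092, 0.001]
wrist_force: [-0.2, 1.0, 0.0]
grip_width: 32.4
```

Run:
```python
from fit import *
s=arm.get_state();print(s['time_s'],s['position'],s['wrist_force'],s['grip_width'])
c=vision.calibration('wrist');f=vision.grab_frame('wrist');np.savez('w21.npz',**c);cv2.imwrite('pics/w21.png',f)
cv2.imwrite('pics/w21b.png',cv2.resize(f,None,fx=1.5,fy=1.5,interpolation=cv2.INTER_CUBIC))
f=vision.grab_frame('side');cv2.imwrite('pics/s21.png',cv2.resize(f[140:260,130:290],None,fx=5,fy=5,interpolation=cv2.INTER_CUBIC))
f=vision.grab_frame('top');cv2.imwrite('pics/t21.png',f);cv2.imwrite('pics/t21b.png',cv2.resize(f[70:230,60:430],None,fx=2.1,fy=2.1))
```

```text
33.4 [530.19765704 -27.59706467 195.45257953] [-0.21854675  1.01131347  0.04683856] 32.36141778693519
```

View pics/w21b.png

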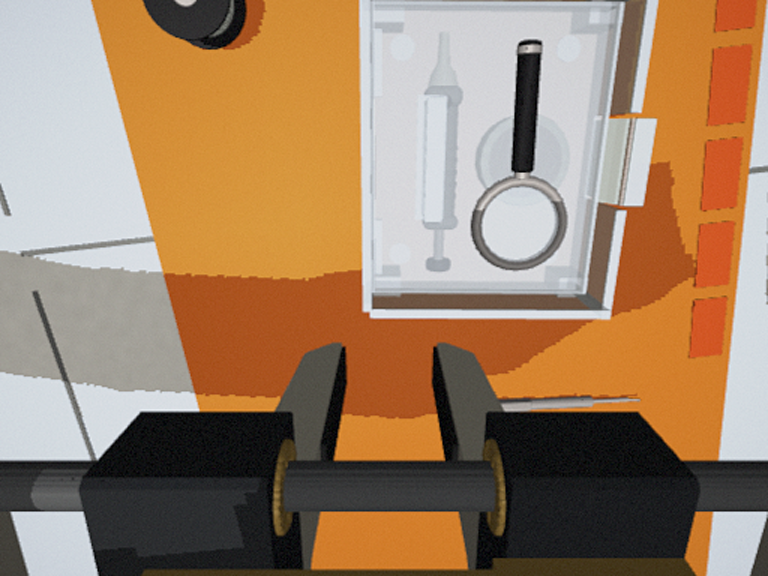

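View pics/s21.png

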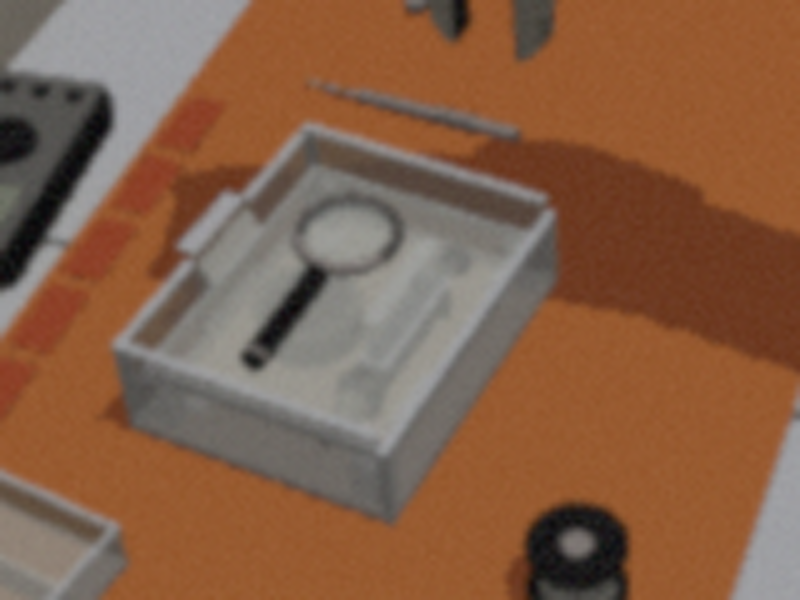

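View pics/t21b.png

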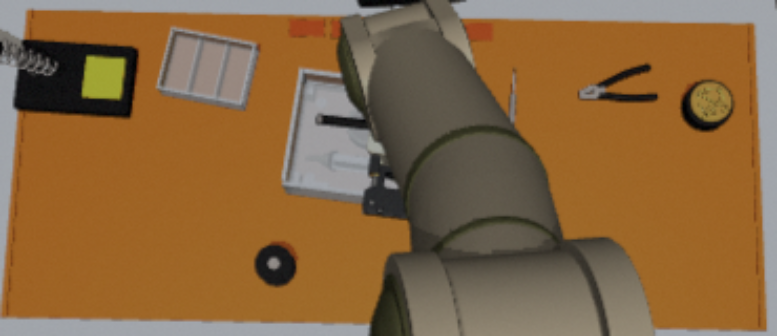

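Run:
```python
from h import *
a=cv2.imread('pics/side0.png');b=vision.grab_frame('side')
f=lambda i:cv2.resize(i[165:215,150:220],None,fx=5.5,fy=5.5,interpolation=cv2.INTER_CUBIC)
cv2.imwrite('pics/cmp.png',np.hstack([f(a),f(b)]))
```

```text
(no output)
```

View pics/cmp.png

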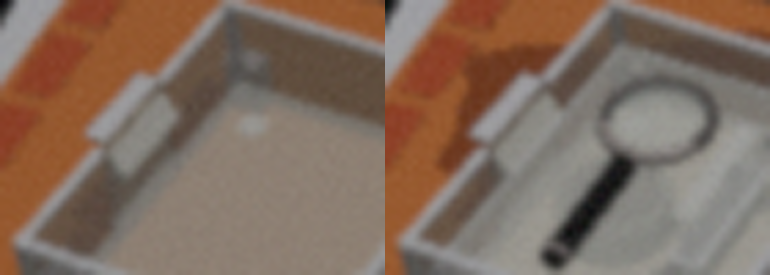

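The catch tab is back where it started, within about half a pixel, and the plate is seated below the hook. Handing in.

Run:
```python
from rig import arm
print(arm.job_done()); print(arm.get_state()['time_s'])
```

```text
the job is handed in; nothing more can be done
None
the job is handed in; nothing more can be done
```

I packed the kit and handed it in at about 33.5 s of the 72 s allowed. The system reports no verdict, so the results below are only what the last pictures and force readings show.

**What I did**
- **Pump and tin:** I laid both flat on the box floor, side by side.
- **Divider:** I held the plate by the ends of its fin and tilted it by resting its far edge on the top of the +x wall. I then slid the near edge under the lips and pressed the far edge down until the catch snapped over it.
- **Magnifier:** I lowered it flat onto the divider until it touched, then let go.

**Last checks**
- **Divider:** the lengths of its two edges in the picture match a level plate (ratio 1.176 against 1.177 predicted). Its far edge sits at fitted height, below the hook.
- **Catch:** it is back where it started, within about half a pixel (roughly 0.02 rad).
- **Force:** the wrist never read more than about 16 N. That peak came when the closed fingers touched the hook after the plate had already snapped in.
- **Other things on the mat:** none of them looks moved.

**What disagreed:** the wrist camera's fits came out 3 to 5 mm high and the box position differed by about 2 mm between views. I did the final approaches by touch instead. I could not measure the plate's height to better than about 1 to 2 mm.

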